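# Load the weight rings into the tension trainer's tube

### The job

Load the weight tube of the suture tension trainer. Lift the handle end of the lid over the end lip, slide the lid out of its grooves and leave it lying flat on the shelf beyond the lip; then, never picking a ring up off the deck, slide the three steel rings across the deck so that they drop one after another into the tube, pressing each down steadily and gently on the stiff follower to make room for the next. Leave all three flat in one column pressed fully home, below the deck's surface, and do not disturb the things around.

Things in the scene. Friction and masses are not known exactly. Their poses are not given: they have to be found in the camera images.
- trainer: Fixed bench unit, 420 long (x) x 130 wide (y), white deck on a grey base. Origin on the bench (z = 0) straight under the weight tube's axis; x along its length, z up. The flat deck runs from x = -70 to +215 mm, its top 64 above the bench; rings start on it at x > 42. The whole deck end x > 42 is open and level.
- tube_mouth (a point): Centre of the weight tube's round mouth (52 bore, 1 mm chamfer), flush in the deck top at the trainer's x = y = 0; axes as the trainer's. The upright clear tube is deep enough for three rings: with its follower fully down the tube is 40 deep.
- follower (a joint): Travel (m) of the flat follower plate that fills the tube and carries the rings. At 0 its top is 15 mm below the deck top, at 0.025 it is on its hard stop, fully down, 40 below. A friction brake of about 10 N holds it: it bears the rings' weight, sinks only when the rings on it are pressed (over 50 N is too much) and stays there. Starts at 0 to 0.004, so only one ring has room at first.
- lip (a point): Middle of the top edge of the end lip: an aluminium bar across the deck at the trainer's x = -64 to -70, 7.5 above the deck top.
- shelf (a point): Centre of the flat shelf beyond the lip where the lid is to lie: trainer's x = -70 to -205, 130 wide, its surface 4 above the deck top (so 3.5 below the lip's top).
- rear_gap (a point): Middle, at deck height, of the gap between the two rear stops (trainer's x = 36 to 42, gap y = +-49), through which rings and fingers pass to the mouth. From the stops to the lip run side rails, inner faces at y = +-57; over the rear half only (x = -15 to 36) they have groove tops 11 to 14 above the deck, reaching in to y = +-49.
- lid: Loose grey sliding lid over the mouth, 95 (x) x 110 (y) x 5, 0.14 kg, with a black block handle. Origin: centre of its underside; axes start as the trainer's, at its x = -14.5. Its rear half lies in the grooves with 6 of play upward. Pulled level it butts on the lip; with its handle end raised 8 to 14 it slides out to the trainer's -x. On the shelf its origin is at x = -118 or beyond.
- lid_handle (a point): Middle of the lid's handle, a block 14 (x) x 30 (y) mm that rises 26 above the lid's top face; the point lies 15 above that face, 30 from the lid's centre towards its -x end.
- ring_1: Loose flat steel ring, 50 outside diameter, 14 hole, 12 thick, 0.17 kg. Origin on its axis at its underside, z along the axis. Starts flat on the deck. The rings are alike and go in in any order. Pushed over the mouth, a ring tips its leading edge in first and may hang cocked until pushed on or pressed.
- ring_2: As ring_1.
- ring_3: As ring_1; it starts farthest from the tube.
- spool: White plastic thread spool, 22 diameter, 20 high, standing in a corner of the deck's ring end; leave alone. Origin at its underside.
- hemostat_a: Steel hemostat, 145 long, on the pink pad; leave alone. Origin at its pivot's underside.
- hemostat_b: Steel hemostat, 145 long, on the bench; leave alone. Origin at its pivot's underside.
- forceps: Steel forceps, 130 long, on the bench; leave alone. Origin at the middle of the underside.
- dish: Steel bowl, 110 wide, 40 high; leave alone. Origin at its underside.
- jar: Amber glass jar, 52 wide, 75 high; leave alone. Origin at its underside.
- flask: White plastic bottle, 60 wide, 130 high; leave alone. Origin at its underside.
Things that resemble listed ones, but are neither listed nor needed, are in the scene too. Leave any black look-alike of the ring_2 alone.

How it is judged:
By the outcome, as a careful person would: the job done as asked, in the order asked, and still so for the second after the job is handed in, with the robot touching nothing.
It also fails if it takes over 72 s, if anything falls off the work surface, if the arm or the gripper's body presses on something with over 40 N, if the wrist force passes 120 N, or if a joint passes its speed limit or range.

### The arm

A 6-joint arm with a two-finger parallel gripper is mounted at the origin on the work surface. World frame = base frame: x ahead of the robot, y to its left, z up, the work surface at z = 0. Lengths are in m, angles in degrees, forces in N, time in s.
With the tool pointing down it reaches from about 0.4 to 0.825 m from the base axis. Payload 7 kg.
Tool frame: the origin (TCP) lies midway between the tips of the shut fingers; the grasp point (between the pads) lies 19 mm behind it (grip_depth is the distance from the TCP to the grasp point, in m); z points along the fingers, y is the direction in which the jaws open and shut (so a half turn about z gives the same grasp; the last joint's range is limited). The gripper opens to 88 mm and grips with 3 to 60 N. Pads are 19 mm wide; open, the fingers measure 130 mm over their backs; the gripper's body (78 mm by 193 mm) begins 47 mm behind the grasp point.
Start: joints at [84.173, 20.546, 0.682, 0, -70.136, -16.507], TCP at [0.257, 0.624, 0.227] pointing down, gripper open.
Joint ranges: [-176.03, 176.03], [-82.01, 121.73], [-58.28, 71.71], [-173.87, 95.51], [-174.79, -0.11], [-173.66, 173.66]. Speed limits (degrees/s): [136.94, 136.94, 172.46, 180, 180, 180].

### API

Orientations are given as [roll, pitch, yaw] about the fixed x, y, z axes, in that order (R = Rz(yaw) Ry(pitch) Rx(roll)).
In Python, from plant import * gives the robot as it stands.
- The arm moves only by the shell command python3 -m inch 'ROWS'. ROWS is JSON, a list of rows, each an object of numbers: "ax", "ay", "az": the turn, a rotation vector about the tool's x, y, z in degrees; "dx", "dy", "dz": the shift along the tool's x, y, z in mm; "fingers": the finger opening in mm, from 0 to 87.6. In form: [{"ax": .., "ay": .., "az": .., "dx": .., "dy": .., "dz": .., "fingers": ..}, ...]. A call has 1 to 8 rows; each row is the pose to reach, as a shift and turn from the pose commanded when the call began, along the tool's axes at that moment; what a row does not reach only later rows make up. A row lasts 1/8 s, in which the tool goes at most 62.5 mm and 10.7 degrees, less where a joint would pass 70% of its speed; a pose out of reach is approached as far as the arm can. A call with a gripper value outside its range is refused whole. The fingers move at their own pace and stop on an object; the grip force is fixed at half the most. Time passes only in rows, so rows that repeat a pose let the fingers close. It gives the time, the measured TCP pose, the force and the opening at its end, in the units of the state.
- get_obs(): the state, without advancing time (a new reading comes with each control period).
- snapshot(name): name is "scene" or "top" or "wrist"; returns a dict with "image" (480x640x3 uint8, red, green, blue), "fx", "fy", "cx", "cy" (pixels), "k1" (the pictures are not rectified: a ray, as slopes to the right and down, at radius r is drawn at 1 + k1 r^2 times it, then the intrinsics apply), "rvec" (rotation vector, rad) and "tvec" (3), from world to camera coordinates, as OpenCV has them. Camera axes: x right, y down, z forward; pixel columns grow to the right and rows downward; lengths in m; the calibration is good to about 2 mm. A picture is of the moment at which its call begins. There is no depth.
- close_job(): hands the job in, once; it reports no verdict.
Trained networks look in the newest picture that a camera, given by its name, has taken for a name from the list of things; names that differ only in an ending like _2 or _b are one class to them, and where a whole thing is asked for, a point or a joint stands for the part that bears it (a point fixed in the world has none). Each returns a list of dicts, best first, with "score" (0 to 1); they miss things now and then, are a little off and sometimes report something else, mostly with a low value. They report only what shows in the picture. A call takes as long as a camera call. They do not tell look-alikes from the thing itself.
- search_frame(target, camera): "bbox" ([centre column, centre row, width, height] in pixels, round what is visible of it).
- trace(target, camera): "mask" (480x640 bool, what is visible of it) and "bbox" ([centre column, centre row, width, height] in pixels, round what is visible of it).
- landmark_of(target, camera): "position" ([column, row] in pixels: a listed point, or the origin of a listed thing).
The state is a dict: "clock": time; "joint_pos": joint angles; "qvel": joint speeds; "tau": joint torques, N m; "tool_pos": TCP position; "orientation": TCP orientation; "force": force on the tool from outside, world axes, zero at the start; "moment": the same for the moment, N m; "opening": finger opening in m.
Only numpy, scipy, OpenCV 4.12 (cv2) and the standard library are available. Lean on these libraries where they do the work, as an engineer would, in place of code of your own. Each camera call takes 0.05 s, during which the arm holds its last target.

## Working session

There is one attempt and no reset: what is moved stays moved. The work goes in short steps, Python scripts to look and compute and a shell command to move; the robot and the scene stay as the last step left them, time stands still between calls to the robot, and variables do not carry over. Pictures are saved under pics/ and viewed, and the job is handed in when it is done.

```bash
ls; mkdir -p pics; python3 - <<'E'
from plant import *
import cv2
o=get_obs(); print(o)
for n in ("scene","top","wrist"):
    s=snapshot(n); cv2.imwrite(f"pics/{n}0.png",s["image"][:,:,::-1]); print(n,[s[k] for k in("fx","fy","cx","cy","k1","rvec","tvec")])
E
```

```text
pics
{'clock': 0.0, 'joint_pos': array([ 8.41730666e+01,  2.05900378e+01,  6.32400348e-01, -2.13332274e-02,
       -7.01361361e+01, -1.65088771e+01]), 'qvel': array([ 0.05729983, -0.04393634, -0.08213432, -0.01593728, -0.00864054,
        0.01655516]), 'tau': array([ 4.19389371e-04, -5.82715809e+01,  2.93070495e+01,  6.99703753e+00,
        6.97188894e-03, -1.59509377e-04]), 'tool_pos': array([0.25633135, 0.62388533, 0.22562422]), 'orientation': array([ 1.79904393e+02, -7.42197692e-03, -2.23430695e+01]), 'force': array([-0.74450446,  0.44153271,  1.39534323]), 'moment': array([ 0.03198154,  0.00888099, -0.02590941]), 'opening': 0.0876129414167921}
scene [459.0023550928562, 459.0023550928562, 315.5918370054733, 234.00998569807194, 0.013478091189105871, array([ 1.99631056,  1.13500597, -0.52960418]), array([-0.30377193, -0.23628857,  1.42983599])]
top [497.69222346709614, 497.69222346709614, 320.2553557104647, 234.5550401679746, 0.03802514417796097, array([ 2.15750507, -2.11577023,  0.21660943]), array([-0.01602342,  0.56917984,  1.1981256 ])]
wrist [336.9113960456096, 336.9113960456096, 323.46831663371165, 236.48052066850386, -0.024598058126847303, array([-1.65942535,  2.47750554,  0.3176528 ]), array([ 0.67475663, -0.03392726,  0.38858602])]
```

View pics/scene0.png

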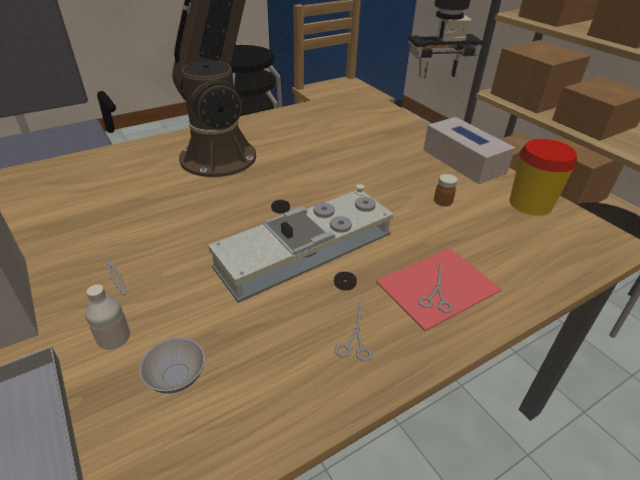

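View pics/top0.png

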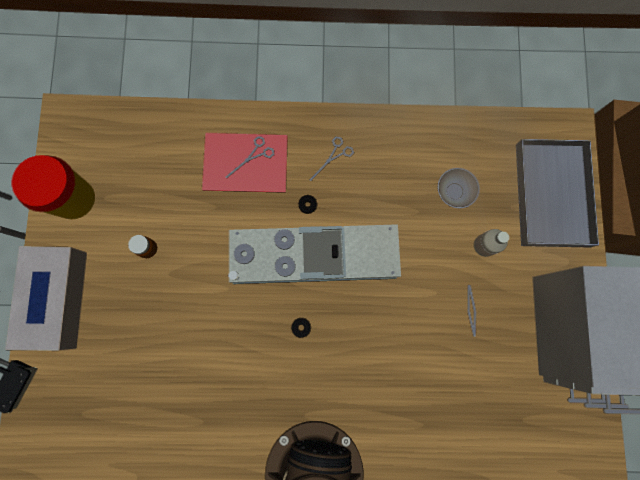

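View pics/wrist0.png

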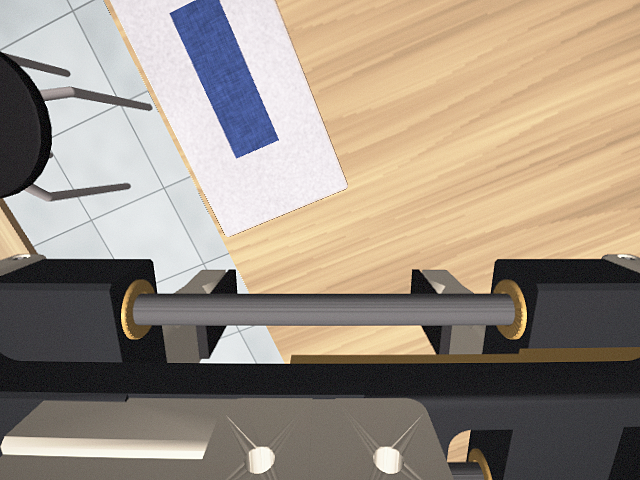

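The scene and top pictures show the trainer at (315,253) in the top view, with the lid at (322,253). Rings are at (244,254), (285,239) and (285,266), and black decoys lie on the bench at (307,204) and (301,327).

```bash
cat > h.py <<'E'
from plant import *
import numpy as np, cv2
from scipy.spatial.transform import Rotation as Rn
def cam(s):
    R=Rn.from_rotvec(np.array(s["rvec"])).as_matrix(); t=np.array(s["tvec"]); return R,t
def ray(s,p):
    d=np.array([(p[0]-s["cx"])/s["fx"],(p[1]-s["cy"])/s["fy"]]); u=d.copy()
    for _ in range(10): u=d/(1+s["k1"]*(u@u))
    R,t=cam(s); return -R.T@t, R.T@np.array([u[0],u[1],1])
def unp(s,p,z):
    c,d=ray(s,p); return c+d*(z-c[2])/d[2]
def proj(s,X):
    R,t=cam(s); X=np.atleast_2d(X); c=X@R.T+t; u=c[:,:2]/c[:,2:]; r2=(u**2).sum(1,keepdims=True)
    u=u*(1+s["k1"]*r2); return u*[s["fx"],s["fy"]]+[s["cx"],s["cy"]]
def tri(ss,ps):
    A=np.zeros((3,3));b=np.zeros(3)
    for s,p in zip(ss,ps):
        c,d=ray(s,p); d/=np.linalg.norm(d); M=np.eye(3)-np.outer(d,d); A+=M;b+=M@c
    return np.linalg.solve(A,b)
E
python3 - <<'E'
from h import *
for cn in ("top","scene"):
    s=snapshot(cn); im=s["image"][:,:,::-1]
    for t,z in (("trainer",.0),("tube_mouth",.064),("lip",.0715),("shelf",.068),("rear_gap",.064),("lid",.072),("lid_handle",.092),("ring_1",.064),("spool",.064)):
        for r in landmark_of(t,cn): print(cn,t,round(r["score"],2),np.round(r["position"],1),np.round(unp(s,r["position"],z),4))
    c=im[215:295,215:415] if cn=="top" else im[175:305,195:405]
    cv2.imwrite(f"pics/{cn}1.png",cv2.resize(c,None,fx=3.8,fy=3.8,interpolation=cv2.INTER_CUBIC))
E
```

```text
top trainer 0.67 [317.2 256.3] [0.5213 0.001  0.    ]
top tube_mouth 0.75 [313.9 252.2] [0.5225 0.0103 0.064 ]
top tube_mouth 0.44 [230.4 277. ] [0.4574 0.2122 0.064 ]
top tube_mouth 0.19 [328.2 161.3] [ 0.7576 -0.0216  0.064 ]
top lip 0.76 [342.7 252.4] [ 0.5224 -0.0604  0.0715]
top shelf 0.63 [372.  248.3] [ 0.5347 -0.133   0.068 ]
top shelf 0.53 [337.  251.2] [ 0.5256 -0.0466  0.068 ]
top rear_gap 0.77 [298.7 251.6] [0.5232 0.0478 0.064 ]
top lid 0.89 [322.9 253.3] [ 0.5191 -0.0118  0.072 ]
top lid_handle 0.67 [336.8 250.9] [ 0.5227 -0.0448  0.092 ]
top ring_1 0.89 [281.9 269. ] [0.4793 0.0878 0.064 ]
top ring_1 0.67 [302.9 327.9] [0.3387 0.033  0.064 ]
top ring_1 0.66 [241.4 252.8] [0.5173 0.1884 0.064 ]
top ring_1 0.66 [308.7 204.8] [0.6424 0.0257 0.064 ]
top ring_1 0.56 [283.6 241. ] [0.5489 0.0858 0.064 ]
top ring_1 0.19 [343.6 252.4] [ 0.5235 -0.0631  0.064 ]
top spool 0.51 [235.2 276.7] [0.4583 0.2006 0.064 ]
scene trainer 0.63 [306.6 249.5] [0.5177 0.0168 0.    ]
scene tube_mouth 0.57 [302.3 230.6] [0.5203 0.0037 0.064 ]
scene lip 0.75 [279.2 234.5] [ 0.5152 -0.0526  0.0715]
scene shelf 0.76 [250.5 248.4] [ 0.5229 -0.1262  0.068 ]
scene shelf 0.43 [358.  331.5] [ 0.826  -0.0582  0.068 ]
scene rear_gap 0.98 [316.9 224.6] [0.5177 0.0442 0.064 ]
scene lid 0.74 [339.4 226. ] [0.5568 0.0803 0.072 ]
scene lid 0.6 [300.  231.7] [ 0.5301 -0.0079  0.072 ]
scene lid_handle 0.63 [283.  229.3] [ 0.5263 -0.0483  0.092 ]
scene ring_1 0.92 [342.1 284.3] [ 0.7101 -0.0143  0.064 ]
scene ring_1 0.72 [324.5 209.8] [0.4763 0.0909 0.064 ]
scene ring_1 0.62 [361.  207.5] [0.5126 0.1733 0.064 ]
scene ring_1 0.6 [341.7 226.3] [0.5519 0.0904 0.064 ]
scene ring_1 0.6 [283.7 208.2] [0.4212 0.0086 0.064 ]
scene spool 0.61 [341.2 225.6] [0.5491 0.0909 0.064 ]
scene spool 0.39 [356.4 193.1] [0.4547 0.2004 0.064 ]
```

View pics/top1.png

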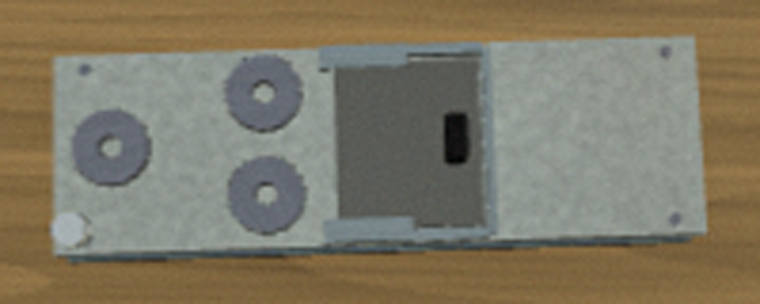

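View pics/scene1.png

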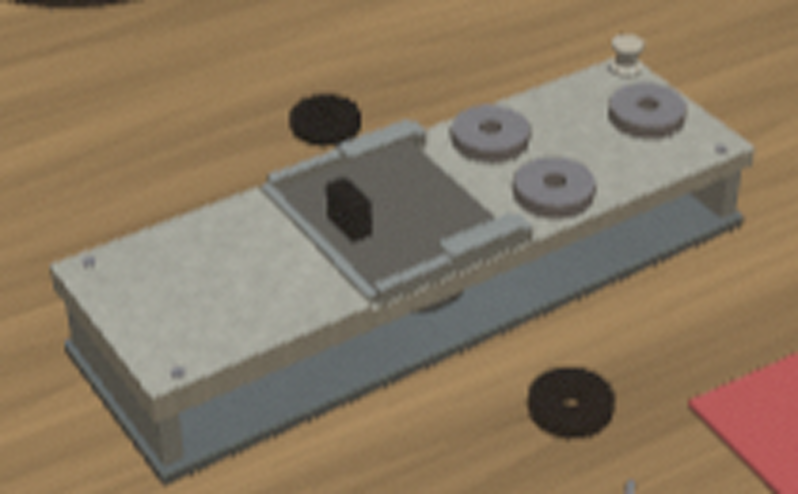

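The enlarged views show the deck corners, lid, lip and handle clearly. Next I fit the trainer's pose from the corners in both views.

```bash
cat > fit.py <<'E'
from h import *
from scipy.optimize import least_squares
st=snapshot("top"); sc=snapshot("scene")
M=np.array([[215,-65,64],[215,65,64],[-205,-65,68],[-205,65,68]])/1000.
pt=np.array([[53,58],[53,255],[694,37],[706,233]])/3.8+[215,215]-.37
ps=np.array([[752,150],[632,60],[155,402],[53,268]])/3.8+[195,175]-.37
def T(p,X):
    c,s=np.cos(p[2]),np.sin(p[2]); X=np.atleast_2d(X); return np.c_[X[:,0]*c-X[:,1]*s+p[0],X[:,0]*s+X[:,1]*c+p[1],X[:,2]]
f=lambda p:np.r_[(proj(st,T(p,M))-pt).ravel(),(proj(sc,T(p,M))-ps).ravel()]
for ff in (f,lambda p:(proj(st,T(p,M))-pt).ravel(),lambda p:(proj(sc,T(p,M))-ps).ravel()):
    r=least_squares(ff,[.52,.01,np.pi/2]); print(np.round(r.x[:2],4),np.degrees(r.x[2]),np.round(r.fun,1))
E
python3 fit.py
```

```text
[0.5216 0.0062] 93.00229403219775 [-0.7 -0.6 -0.6  0.1 -0.4 -0.4 -0.3  0.1  1.1  0.3 -1.2 -0.9 -0.8  0.2
 -1.   0.3]
[0.5213 0.005 ] 93.01717529831195 [-0.2 -0.4 -0.1  0.3  0.1 -0.2  0.3  0.2]
[0.5217 0.0074] 92.99751337266974 [ 1.5  0.2 -0.8 -1.  -0.3  0.  -0.4  0.1]
```

```bash
cat > rings.py <<'E'
from h import *
P=np.array([.5214,.0062,np.radians(93.0)])
def toT(X): 
    c,s=np.cos(P[2]),np.sin(P[2]); d=np.array(X)[:2]-P[:2]; return np.array([c*d[0]+s*d[1],-s*d[0]+c*d[1]])*1000
def frT(x,y):
    c,s=np.cos(P[2]),np.sin(P[2]); return np.array([c*x-s*y,s*x+c*y])/1000+P[:2]
def ringpos(cn,z=.076,verbose=True):
    s=snapshot(cn); out=[]
    for r in trace("ring_1",cn):
        m=r["mask"].astype(np.uint8)
        if s["image"][m>0].mean()<60: continue
        c,_=cv2.findContours(m,cv2.RETR_EXTERNAL,cv2.CHAIN_APPROX_NONE); c=max(c,key=len)
        if len(c)<6: continue
        W=np.array([unp(s,p[0],z) for p in c])
        (cx,cy),rad=cv2.minEnclosingCircle((W[:,:2]*1000).astype(np.float32))
        ce,_,_=cv2.fitEllipse(c)
        print(cn,round(r["score"],2),"px",np.round(ce,1),"T ellipse",np.round(toT(unp(s,ce,z-.002)),1),"T circ",np.round(toT([cx/1000,cy/1000]),1),round(rad,1))
    return s
if __name__=="__main__":
    s=ringpos("top"); ringpos("scene",.072)
    for t in ("spool","lid","lid_handle"):
        for r in trace(t,"top")[:2]: print(t,round(r["score"],2),r["bbox"],toT(unp(s,r["bbox"][:2],.07 if t=="lid" else .09)))
E
python3 rings.py
```

```text
top 0.86 px [284.2 265.7] T ellipse [77.4 30.9] T circ [79.  31.4] 25.6
top 0.77 px [243.9 252.9] T ellipse [174.9  -3.4] T circ [175.1  -3.2] 25.5
top 0.62 px [284.1 238.6] T ellipse [ 76.2 -35.9] T circ [ 75.9 -35.8] 24.1
scene 0.87 px [340.3 224.7] T ellipse [ 78.6 -34.3] T circ [ 78.5 -37.2] 34.7
scene 0.76 px [323.  210.5] T ellipse [77.4 33.5] T circ [76.1 32. ] 31.6
scene 0.6 px [365.  203.6] T ellipse [180.2   1.2] T circ [179.9  -2.3] 30.4
spool 0.59 [232.6, 273.9, 4.6, 7.3] [199.88507023  48.52918965]
lid 0.86 [325.0, 252.8, 42.3, 44.8] [-23.11692479   1.90221544]
lid_handle 0.58 [323.8, 254.5, 42.9, 43.7] [-19.30439761   8.82087149]
```

Rings are at about (78,31), (77,-36) and (176,-3) mm in the trainer frame. I'll now write a move calculator and go to a hover above the handle.

```bash
cat > mv.py <<'E'
# usage: mv.py x y z(mm, trainer, z above DECK) yaw_rel(tool x vs trainer -x) pitch
import sys; from rings import *
def rows(x,y,z,yr=0,tilt=0):
    o=get_obs(); R=Rn.from_euler("xyz",o["orientation"],degrees=True)
    # nominal: tool x = trainer -x, tool y = trainer y, z down
    Rt=Rn.from_euler("xyz",[180,0,-87+yr],degrees=True)
    if tilt: Rt=Rt*Rn.from_rotvec([0,np.radians(tilt),0])
    p=np.r_[frT(x,y),.064+z/1000]
    d=R.inv().apply(p-o["tool_pos"])*1000; a=np.degrees((R.inv()*Rt).as_rotvec())
    print("t",round(o["clock"],2),"now T",np.round(np.r_[toT(o["tool_pos"]),o["tool_pos"][2]*1000-64],1),"rpy",np.round(o["orientation"],1),"F",np.round(o["force"],1),"open",round(o["opening"]*1000,1))
    print("dx dy dz",np.round(d,1),"ax ay az",np.round(a,2),"world",np.round(p,4))
if __name__=="__main__": rows(*map(float,sys.argv[1:]))
E
python3 - <<'E'
from rings import *
s=snapshot("top")
print(toT(unp(s,[455/3.8+215-.37,138/3.8+215-.37],.093)))
s=snapshot("scene")
print(toT(unp(s,[350/3.8+195-.37,209/3.8+175-.37],.082)))
E
python3 mv.py -45 0 100
```

```text
[-45.01241965   1.3971911 ]
[-41.97100048   3.58808174]
t 1.7 now T [631.2 232.2 162.6] rpy [-180.    -0.   -22.3] F [0.1 0.5 0.6] open 87.5
dx dy dz [499.2 511.8  62.6] ax ay az [-0.   -0.   64.67] world [ 0.5238 -0.0387  0.164 ]
```

```bash
python3 -m inch '[{"dx":499,"dy":512,"dz":40,"az":64.7,"fingers":60},{"dx":499,"dy":512,"dz":40,"az":64.7,"fingers":60},{"dx":499,"dy":512,"dz":40,"az":64.7,"fingers":60},{"dx":499,"dy":512,"dz":40,"az":64.7,"fingers":60},{"dx":499,"dy":512,"dz":40,"az":64.7,"fingers":60},{"dx":499,"dy":512,"dz":40,"az":64.7,"fingers":60},{"dx":499,"dy":512,"dz":40,"az":64.7,"fingers":60},{"dx":499,"dy":512,"dz":40,"az":64.7,"fingers":60}]'; python3 mv.py -45 1 80
```

```text
t 1.7 now T [631.2 232.2 162.6] rpy [-180.    -0.   -22.3] F [0.1 0.5 0.6] open 87.5
dx dy dz [498.3 512.2  82.6] ax ay az [-0.   -0.   64.67] world [ 0.5228 -0.0388  0.144 ]$[0]: bad value
```

```bash
python3 -m inch '[{"ax":0,"ay":0,"az":64.7,"dx":499,"dy":512,"dz":40,"fingers":60},{"ax":0,"ay":0,"az":64.7,"dx":499,"dy":512,"dz":40,"fingers":60},{"ax":0,"ay":0,"az":64.7,"dx":499,"dy":512,"dz":40,"fingers":60},{"ax":0,"ay":0,"az":64.7,"dx":499,"dy":512,"dz":40,"fingers":60},{"ax":0,"ay":0,"az":64.7,"dx":499,"dy":512,"dz":40,"fingers":60},{"ax":0,"ay":0,"az":64.7,"dx":499,"dy":512,"dz":40,"fingers":60},{"ax":0,"ay":0,"az":64.7,"dx":499,"dy":512,"dz":40,"fingers":60},{"ax":0,"ay":0,"az":64.7,"dx":499,"dy":512,"dz":40,"fingers":60}]'; python3 mv.py -45 1 80
```

```text
clock: 2.7
tool_pos: [0.4435, 0.1595, 0.1991]
orientation: [-179.9, 0.0, -87.0]
force: [1.5, 1.2, 0.1]
opening: 0.0601
t 2.7 now T [157.2  69.8 135.1] rpy [-179.9    0.   -87. ] F [1.5 1.2 0.1] open 60.1
dx dy dz [202.2 -68.7  55. ] ax ay az [-0.07  0.05 -0.01] world [ 0.5228 -0.0388  0.144 ]
```

```bash
python3 -m inch '[{"ax":0,"ay":0,"az":0,"dx":190,"dy":-64,"dz":55,"fingers":60},{"ax":0,"ay":0,"az":0,"dx":190,"dy":-64,"dz":55,"fingers":60},{"ax":0,"ay":0,"az":0,"dx":190,"dy":-64,"dz":55,"fingers":60},{"ax":0,"ay":0,"az":0,"dx":190,"dy":-64,"dz":55,"fingers":60},{"ax":0,"ay":0,"az":0,"dx":190,"dy":-64,"dz":55,"fingers":60},{"ax":0,"ay":0,"az":0,"dx":190,"dy":-64,"dz":55,"fingers":60}]'; python3 mv.py -45 1 80; python3 - <<'E'
from h import *
s=snapshot("wrist"); cv2.imwrite("pics/w2.png",s["image"][:,:,::-1])
E
```

```text
clock: 3.45
tool_pos: [0.5167, -0.0249, 0.1439]
orientation: [-180.0, 0.0, -87.0]
force: [0.7, 0.7, 1.0]
opening: 0.0601
t 3.45 now T [-30.8   6.3  79.9] rpy [-180.    0.  -87.] F [0.7 0.7 1. ] open 60.1
dx dy dz [14.2 -5.3 -0.1] ax ay az [-0.03  0.01 -0.04] world [ 0.5228 -0.0388  0.144 ]
```

View pics/w2.png

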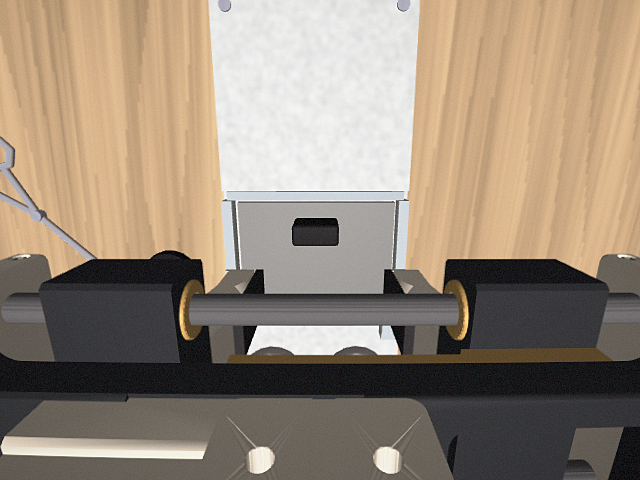

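The wrist view shows the lip across rows 191-200, the lid below it, and the handle at about (315,231).

```bash
python3 - <<'E'
from rings import *
s=snapshot("wrist"); R,t=cam(s); print("cam T",toT(-R.T@t),(-R.T@t)[2])
for n,p,z in (("lipfar L",[225,191],.0715),("lipfar R",[406,191],.0715),("lipnear L",[225,200],.0715),("shelfedgeL",[219,150],.068),("shelfedge R",[413,150],.068),("screwL",[224,5],.068),("screwR",[404,5],.068),("lidcornerL",[239,202],.069),("lidcR",[392,202],.069),("hand top far L",[294,219],.095),("hand top far R",[337,219],.095),("hand near L",[292,245],.095),("near R",[338,245],.095),("hand foot far",[315,219],.069)):
    X=unp(s,p,z); print(n,np.round(toT(X),1))
for r in landmark_of("lid_handle","wrist")+landmark_of("lip","wrist"): print(r["score"],r["position"],toT(unp(s,r["position"],.084)))
E
```

```text
cam T [-97.04557103   7.90606251] 0.3022100140155769
lipfar L [-68.9 -59.7]
lipfar R [-68.8  64.3]
lipnear L [-62.7 -60.1]
shelfedgeL [-96.1 -62.8]
shelfedge R [-96.1  68.3]
screwL [-183.2  -53.5]
screwR [-183.1   57.4]
lidcornerL [-60.9 -51.2]
lidcR [-60.8  55.6]
hand top far L [-54.1 -10.7]
hand top far R [-54.1  16.3]
hand near L [-37.1 -12.3]
near R [-37.1  17.1]
hand foot far [-48.7   1.8]
0.77 [313.4, 228.7] [-45.24664382   1.10093985]
0.85 [317.3, 197.1] [-66.34830896   3.79942479]
```

```bash
python3 mv.py -45 1.5 30
```

```text
t 3.65 now T [-30.2   6.2  80.1] rpy [-179.9    0.   -86.9] F [ 0.4 -0.2 -0. ] open 60.0
dx dy dz [14.8 -4.7 50.1] ax ay az [-0.05  0.02  0.05] world [ 0.5223 -0.0388  0.094 ]
```

```bash
python3 -m inch '[{"ax":0,"ay":0,"az":0,"dx":15,"dy":-5,"dz":25,"fingers":60},{"ax":0,"ay":0,"az":0,"dx":15,"dy":-5,"dz":50,"fingers":60},{"ax":0,"ay":0,"az":0,"dx":15,"dy":-5,"dz":66,"fingers":60},{"ax":0,"ay":0,"az":0,"dx":15,"dy":-5,"dz":70,"fingers":60},{"ax":0,"ay":0,"az":0,"dx":15,"dy":-5,"dz":70,"fingers":60}]'; python3 mv.py -45 1.5 8
```

```text
clock: 4.28
tool_pos: [0.5227, -0.0395, 0.074]
orientation: [-180.0, -0.0, -87.0]
force: [-0.4, 0.9, 0.5]
opening: 0.06
t 4.28 now T [-45.7   1.1  10. ] rpy [-180.   -0.  -87.] F [-0.4  0.9  0.5] open 60.0
dx dy dz [-0.7  0.4  2. ] ax ay az [-0.02 -0.    0.02] world [ 0.5223 -0.0388  0.072 ]
```

```bash
python3 -m inch '[{"ax":0,"ay":0,"az":0,"dx":-1,"dy":0,"dz":1.5,"fingers":34},{"ax":0,"ay":0,"az":0,"dx":-1,"dy":0,"dz":1.5,"fingers":34},{"ax":0,"ay":0,"az":0,"dx":-1,"dy":0,"dz":1.5,"fingers":25},{"ax":0,"ay":0,"az":0,"dx":-1,"dy":0,"dz":1.5,"fingers":25},{"ax":0,"ay":0,"az":0,"dx":-1,"dy":0,"dz":1.5,"fingers":20},{"ax":0,"ay":0,"az":0,"dx":-1,"dy":0,"dz":1.5,"fingers":20}]'; python3 mv.py -45 1.5 8
```

```text
clock: 5.03
tool_pos: [0.5226, -0.0389, 0.0724]
orientation: [-180.0, 0.0, -87.0]
force: [-2.2, 0.1, 4.4]
opening: 0.0295
t 5.03 now T [-45.1   1.2   8.4] rpy [-180.    0.  -87.] F [-2.2  0.1  4.4] open 29.5
dx dy dz [-0.1  0.3  0.4] ax ay az [-0.02  0.   -0.03] world [ 0.5223 -0.0388  0.072 ]
```

```bash
python3 -m inch '[{"ax":0,"ay":1.5,"az":0,"dx":-0.3,"dy":0,"dz":-2,"fingers":20},{"ax":0,"ay":3,"az":0,"dx":-0.6,"dy":0,"dz":-4,"fingers":20},{"ax":0,"ay":4.5,"az":0,"dx":-1,"dy":0,"dz":-6,"fingers":20},{"ax":0,"ay":6,"az":0,"dx":-1.3,"dy":0,"dz":-8.1,"fingers":20},{"ax":0,"ay":6,"az":0,"dx":-1.3,"dy":0,"dz":-8.1,"fingers":20}]'; python3 mv.py -45 1.5 16 0 6;  python3 - <<'E'
from h import *
s=snapshot("scene"); cv2.imwrite("pics/s3.png",cv2.resize(s["image"][140:320,160:420,::-1],None,fx=3,fy=3))
E
```

```text
clock: 5.65
tool_pos: [0.5224, -0.0374, 0.0802]
orientation: [180.0, -6.0, -87.0]
force: [1.5, -1.2, 0.5]
opening: 0.0294
t 5.65 now T [-43.6   1.3  16.2] rpy [180.  -6. -87.] F [ 1.5 -1.2  0.5] open 29.4
dx dy dz [1.4 0.2 0.3] ax ay az [-0.   -0.01  0.02] world [ 0.5223 -0.0388  0.08  ]
```

View pics/s3.png

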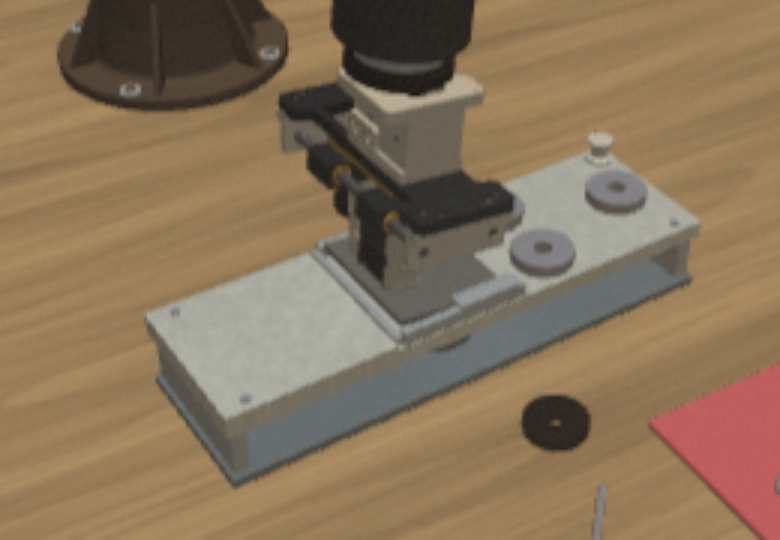

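The lid's handle end is up and the gripper holds it. I now pull it along its own plane.

```bash
python3 -m inch '[{"ax":0,"ay":0,"az":0,"dx":4,"dy":0,"dz":0,"fingers":20},{"ax":0,"ay":0,"az":0,"dx":10,"dy":0,"dz":0,"fingers":20},{"ax":0,"ay":0,"az":0,"dx":17,"dy":0,"dz":0,"fingers":20},{"ax":0,"ay":0,"az":0,"dx":25,"dy":0,"dz":0,"fingers":20}]'; python3 mv.py -68 1.5 16 0 6
```

```text
clock: 6.2
tool_pos: [0.5235, -0.0632, 0.0828]
orientation: [180.0, -6.0, -87.1]
force: [-0.6, -0.4, -0.6]
opening: 0.0299
t 6.2 now T [-69.4   1.5  18.8] rpy [180.   -6.  -87.1] F [-0.6 -0.4 -0.6] open 29.9
dx dy dz [-1.7 -0.   2.6] ax ay az [ 0.02  0.   -0.05] world [ 0.5235 -0.0618  0.08  ]
```

```bash
python3 -m inch '[{"ax":0,"ay":0,"az":0,"dx":9,"dy":0,"dz":0,"fingers":20},{"ax":0,"ay":0,"az":0,"dx":19,"dy":0,"dz":0,"fingers":20},{"ax":0,"ay":0,"az":0,"dx":29,"dy":0,"dz":0,"fingers":20},{"ax":0,"ay":0,"az":0,"dx":38,"dy":0,"dz":-1,"fingers":20},{"ax":0,"ay":0,"az":0,"dx":38,"dy":0,"dz":-1,"fingers":20}]'; python3 mv.py -161 1.5 21
```

```text
clock: 6.82
tool_pos: [0.5256, -0.1007, 0.0879]
orientation: [-180.0, -6.0, -87.1]
force: [0.3, 0.6, -1.3]
opening: 0.0298
t 6.83 now T [-107.     1.4   23.9] rpy [-180.    -6.   -87.1] F [ 0.3  0.6 -1.3] open 29.8
dx dy dz [53.4  0.   8.6] ax ay az [-0.01 -6.   -0.09] world [ 0.5283 -0.1547  0.085 ]
```

```bash
python3 -m inch '[{"ax":0,"ay":-3,"az":0,"dx":5,"dy":0,"dz":0,"fingers":20},{"ax":0,"ay":-6,"az":0,"dx":12,"dy":0,"dz":1,"fingers":20},{"ax":0,"ay":-6,"az":0,"dx":24,"dy":0,"dz":2.5,"fingers":20},{"ax":0,"ay":-6,"az":0,"dx":38,"dy":0,"dz":4.5,"fingers":20},{"ax":0,"ay":-6,"az":0,"dx":50,"dy":0,"dz":6,"fingers":20},{"ax":0,"ay":-6,"az":0,"dx":53.5,"dy":0,"dz":6.5,"fingers":20},{"ax":0,"ay":-6,"az":0,"dx":53.5,"dy":0,"dz":6.5,"fingers":20}]'; python3 mv.py -161 1.5 12.6
```

```text
clock: 7.7
tool_pos: [0.5282, -0.1541, 0.0868]
orientation: [180.0, -0.0, -87.1]
force: [0.8, 0.1, -1.6]
opening: 0.0297
t 7.7 now T [-160.4    1.6   22.8] rpy [180.   -0.  -87.1] F [ 0.8  0.1 -1.6] open 29.7
dx dy dz [ 0.6 -0.1 10.2] ax ay az [ 0.02 -0.01 -0.06] world [ 0.5283 -0.1547  0.0766]
```

```bash
python3 -m inch '[{"ax":0,"ay":0,"az":0,"dx":0,"dy":0,"dz":4,"fingers":20},{"ax":0,"ay":0,"az":0,"dx":0,"dy":0,"dz":7,"fingers":20},{"ax":0,"ay":0,"az":0,"dx":0,"dy":0,"dz":9,"fingers":20},{"ax":0,"ay":0,"az":0,"dx":0,"dy":0,"dz":10,"fingers":20},{"ax":0,"ay":0,"az":0,"dx":0,"dy":0,"dz":10,"fingers":20}]'; python3 mv.py -161 1.5 12.6
```

```text
clock: 8.32
tool_pos: [0.5284, -0.1539, 0.0769]
orientation: [180.0, -0.0, -87.0]
force: [0.6, -0.3, -2.0]
opening: 0.0297
t 8.32 now T [-160.2    1.4   12.9] rpy [180.  -0. -87.] F [ 0.6 -0.3 -2. ] open 29.7
dx dy dz [0.8 0.1 0.3] ax ay az [ 0.01 -0.   -0.03] world [ 0.5283 -0.1547  0.0766]
```

```bash
python3 -m inch '[{"ax":0,"ay":0,"az":0,"dx":0,"dy":0,"dz":0.6,"fingers":20},{"ax":0,"ay":0,"az":0,"dx":0,"dy":0,"dz":1,"fingers":20},{"ax":0,"ay":0,"az":0,"dx":0,"dy":0,"dz":1,"fingers":33},{"ax":0,"ay":0,"az":0,"dx":0,"dy":0,"dz":0.5,"fingers":50},{"ax":0,"ay":0,"az":0,"dx":0,"dy":0,"dz":-1,"fingers":55},{"ax":0,"ay":0,"az":0,"dx":0,"dy":0,"dz":-20,"fingers":60},{"ax":0,"ay":0,"az":0,"dx":0,"dy":0,"dz":-60,"fingers":60},{"ax":0,"ay":0,"az":0,"dx":-60,"dy":0,"dz":-90,"fingers":60}]'; python3 mv.py 100 0 105;  python3 - <<'E'
from h import *
s=snapshot("scene"); cv2.imwrite("pics/s4.png",cv2.resize(s["image"][140:320,160:420,::-1],None,fx=3,fy=3))
s=snapshot("wrist"); cv2.imwrite("pics/w4.png",s["image"][:,:,::-1])
E
```

```text
clock: 9.32
tool_pos: [0.5261, -0.0996, 0.1663]
orientation: [-179.9, -0.0, -87.3]
force: [1.2, 1.3, 1.3]
opening: 0.0599
t 9.32 now T [-105.9    0.8  102.3] rpy [-179.9   -0.   -87.3] F [1.2 1.3 1.3] open 59.9
dx dy dz [-2.059e+02  2.000e-01 -2.800e+00] ax ay az [-0.06 -0.04 -0.28] world [0.5162 0.1061 0.169 ]
```

View pics/s4.png

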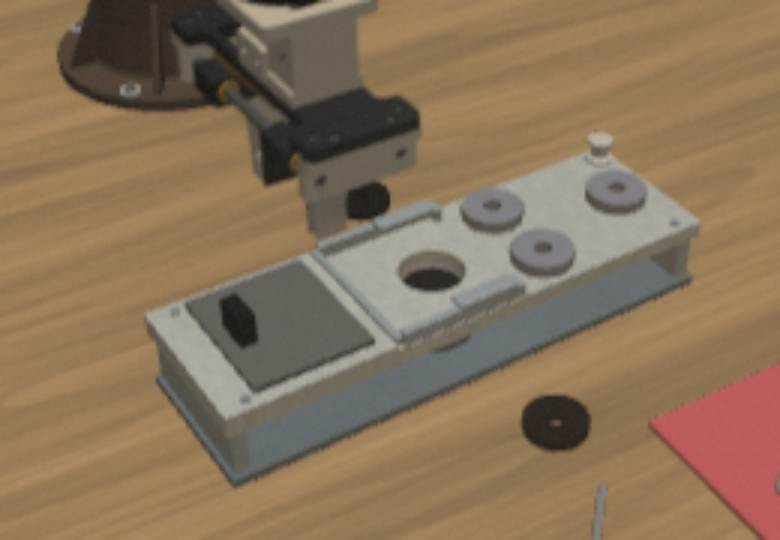

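View pics/w4.png

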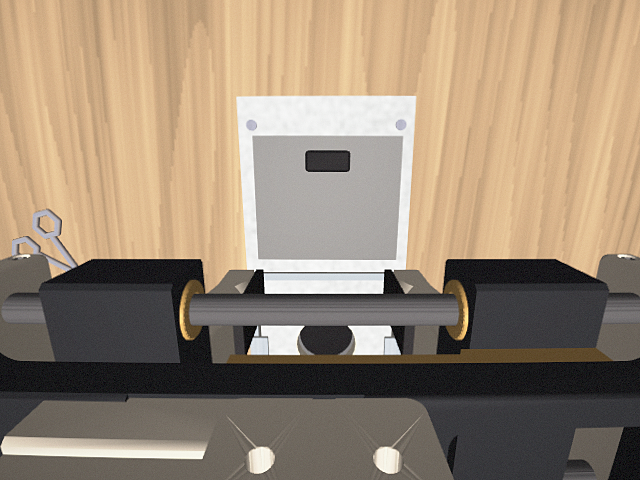

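The lid lies flat on the shelf beyond the lip (scene crop 190-375, 265-385), and the mouth is open at about (432,270) in that crop. Now I go to a view of the mouth and rings.

```bash
python3 -m inch '[{"ax":0,"ay":0,"az":0,"dx":-60,"dy":0,"dz":-10,"fingers":62},{"ax":0,"ay":0,"az":0,"dx":-120,"dy":0,"dz":-10,"fingers":62},{"ax":0,"ay":0,"az":0,"dx":-180,"dy":0,"dz":-10,"fingers":62},{"ax":0,"ay":0,"az":0,"dx":-230,"dy":0,"dz":-10,"fingers":62},{"ax":0,"ay":0,"az":0,"dx":-250,"dy":0,"dz":-10,"fingers":62},{"ax":0,"ay":0,"az":0,"dx":-250,"dy":0,"dz":-10,"fingers":62}]'; python3 - <<'E'
from rings import *
o=get_obs(); print(toT(o["tool_pos"]),o["qvel"].max())
s=snapshot("wrist"); cv2.imwrite("pics/w5.png",s["image"][:,:,::-1])
for t,z in (("tube_mouth",.064),("rear_gap",.064),("lip",.0715),("ring_1",.064)):
    for r in landmark_of(t,"wrist"): print(t,round(r["score"],2),np.round(r["position"],1),np.round(toT(unp(s,r["position"],z)),1))
ringpos("wrist")
E
```

```text
clock: 10.18
tool_pos: [0.5124, 0.1524, 0.1746]
orientation: [180.0, -0.0, -86.9]
force: [0.6, -0.2, -0.3]
opening: 0.0618
[146.51271384   1.36958784] 1.0242983098668068
tube_mouth 0.77 [323.3  35.5] [0.9 2.8]
rear_gap 0.89 [320.1  94.2] [40.6  0.4]
ring_1 0.92 [319.5 270.7] [180.2  -0.3]
ring_1 0.87 [363.  147.3] [79.  33.5]
ring_1 0.82 [516.9 112.9] [ 52.9 150.1]
ring_1 0.64 [276.7 146. ] [ 78.  -33.1]
ring_1 0.61 [172.9  79.1] [  29.7 -108.7]
wrist 0.92 px [319.4 270.4] T ellipse [174.2  -0.5] T circ [175.9  -0.7] 25.4
wrist 0.86 px [275.1 149.7] T ellipse [ 78.7 -33.1] T circ [ 79.  -32.8] 24.9
wrist 0.66 px [364.3 148.9] T ellipse [78.2 33.5] T circ [78.9 33.3] 25.0
```

View pics/w5.png

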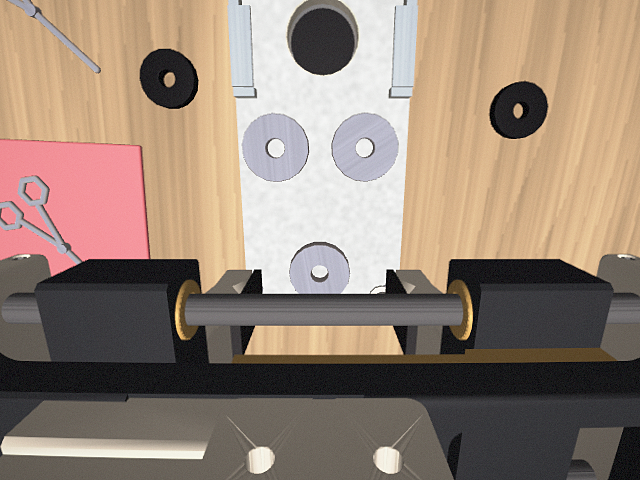

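The wrist picture shows the mouth rim centred at about (323,38), front rings at (275,148) and (364,148), and the far ring at (319,271).

```bash
python3 - <<'E'
from rings import *
s=snapshot("wrist")
for n,p in (("mouthL",[288.5,38]),("mouthR",[357.5,38]),("mouth bot",[323,74.5]),("mouthtop",[323,1]),("stop gapL in",[256,94]),("stop gapR",[390,94]),("deckL",[241,200]),("deckR",[406,200])):
    print(n,np.round(toT(unp(s,p,.064)),1))
print(np.round(toT(unp(s,[256,94],.078)),1),np.round(toT(unp(s,[390,94],.078)),1))
r=trace("tube_mouth","wrist"); print([(q["score"],q["bbox"]) for q in r])
for cn in ("top","scene"):
    s=snapshot(cn); 
    for q in landmark_of("tube_mouth",cn)+landmark_of("rear_gap",cn): print(cn,round(q["score"],2),toT(unp(s,q["position"],.064)))
    for q in trace("tube_mouth",cn)[:2]: print(q["bbox"],toT(unp(s,q["bbox"][:2],.064)))
    im=s["image"][:,:,::-1]; c=im[225:285,270:350] if cn=="top" else im[205:265,270:350]
    cv2.imwrite(f"pics/{cn}6.png",cv2.resize(c,None,fx=8,fy=8,interpolation=cv2.INTER_CUBIC))
E
```

```text
mouthL [  0.6 -22.1]
mouthR [ 0.7 27.7]
mouth bot [25.1  2.7]
mouthtop [-23.2   2.9]
stop gapL in [ 38.4 -47.4]
stop gapR [38.6 52.7]
deckL [118.  -63.5]
deckR [118.4  69.2]
[ 40.4 -44.7] [40.7 50.1]
[(0.7, [322.9, 148.6, 192.8, 296.0]), (0.6, [277.2, 147.6, 68.4, 73.1])]
top 0.88 [-1.24160354  4.3315556 ]
top 0.94 [37.15715898  1.6201091 ]
top 0.53 [77.03705556 35.2429494 ]
top 0.5 [-414.12367268   -2.36158247]
top 0.33 [-69.38284044   0.99329457]
[314.1, 253.8, 174.5, 57.8] [3.64129101 2.68233267]
scene 0.79 [ 4.01900764 11.68234485]
scene 0.38 [196.03313666  55.09715998]
scene 0.96 [38.11785594 -2.81126869]
[298.1, 246.5, 185.5, 112.4] [-40.73414617 -41.09773558]
```

View pics/top6.png

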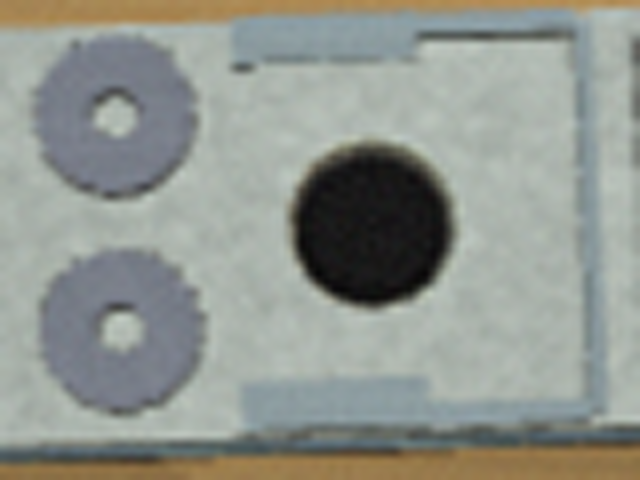

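View pics/scene6.png

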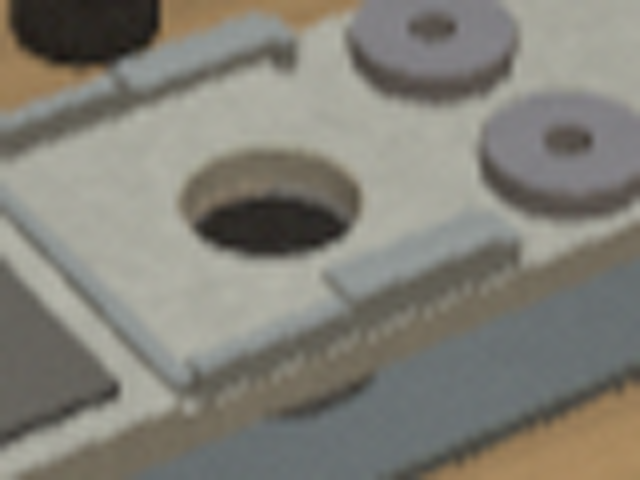

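```bash
python3 - <<'E'
from rings import *
s=snapshot("top"); print(toT(unp(s,[316.06,252.56],.064)))
for c in ([117,117],[122,330]): print(toT(unp(s,np.array(c)/8+[270,225]-.44,.074)))
s=snapshot("scene"); print(toT(unp(s,[303.4,229.8],.064)))
for c in ([432,27],[567,137]): print(toT(unp(s,np.array(c)/8+[270,205]-.44,.076)))
E
```

```text
[-1.29606937 -0.25256404]
[ 76.05773729 -34.44214425]
[75.97238135 31.30958745]
[1.23591405 2.33218101]
[79.46436272 34.43525901]
[ 80.63108652 -31.53205157]
```

```bash
python3 - <<'E'
from rings import *
print(frT(.5,1.7))
E
sed -i 's/^P=np.array.*/P=np.array([.5197,.0066,np.radians(93.0)])/' rings.py; python3 mv.py 78 -34.5 90 90;python3 mv.py 78 31.5 90 90
```

```text
[0.51967616 0.00661034]
t 11.12 now T [145.2  -0.4 110.9] rpy [-180.   -0.  -87.] F [ 0.  -0.4 -0.4] open 61.9
dx dy dz [ 67.2 -34.1  20.9] ax ay az [  0.    -0.   -90.03] world [0.5501 0.0863 0.154 ]
t 11.12 now T [145.2  -0.4 110.9] rpy [-180.   -0.  -87.] F [ 0.  -0.4 -0.4] open 61.9
dx dy dz [67.2 31.9 20.9] ax ay az [  0.    -0.   -90.03] world [0.4842 0.0828 0.154 ]
```

```bash
python3 -m inch '[{"ax":0,"ay":0,"az":-10,"dx":20,"dy":10,"dz":0,"fingers":62},{"ax":0,"ay":0,"az":-20,"dx":40,"dy":20,"dz":0,"fingers":62},{"ax":0,"ay":0,"az":-30,"dx":60,"dy":30,"dz":10,"fingers":62},{"ax":0,"ay":0,"az":-40.5,"dx":67,"dy":32,"dz":20,"fingers":62},{"ax":0,"ay":0,"az":-51,"dx":67,"dy":32,"dz":30,"fingers":62},{"ax":0,"ay":0,"az":-61.5,"dx":67,"dy":32,"dz":40,"fingers":62},{"ax":0,"ay":0,"az":-72,"dx":67,"dy":32,"dz":50,"fingers":62},{"ax":0,"ay":0,"az":-82.5,"dx":67,"dy":32,"dz":60,"fingers":62}]'; python3 mv.py 78 31.5 30 90
```

```text
clock: 12.12
tool_pos: [0.4841, 0.0831, 0.1147]
orientation: [-180.0, -0.0, -4.2]
force: [-0.3, 0.0, 0.1]
opening: 0.0622
t 12.12 now T [78.3 31.5 50.7] rpy [-180.    -0.    -4.2] F [-0.3  0.   0.1] open 62.2
dx dy dz [ 0.   0.2 20.7] ax ay az [-0.01 -0.01 -7.18] world [0.4842 0.0828 0.094 ]
```

```bash
python3 -m inch '[{"ax":0,"ay":0,"az":-7.2,"dx":0,"dy":0,"dz":14,"fingers":62},{"ax":0,"ay":0,"az":-7.2,"dx":0,"dy":0,"dz":20,"fingers":62},{"ax":0,"ay":0,"az":-7.2,"dx":0,"dy":0,"dz":20,"fingers":62}]'; python3 mv.py 78 31.5 2.5 90; python3 - <<'E'
from rings import *
s=snapshot("wrist"); cv2.imwrite("pics/w7.png",s["image"][:,:,::-1])
s=snapshot("top"); cv2.imwrite("pics/t7.png",cv2.resize(s["image"][205:305,215:365,::-1],None,fx=5,fy=5))
E
```

```text
clock: 12.5
tool_pos: [0.4839, 0.083, 0.0947]
orientation: [180.0, 0.0, 2.5]
force: [-0.4, -0.5, 0.6]
opening: 0.0617
t 12.5 now T [78.1 31.7 30.7] rpy [180.    0.    2.5] F [-0.4 -0.5  0.6] open 61.7
dx dy dz [ 0.3  0.1 28.2] ax ay az [ 0.02  0.04 -0.49] world [0.4842 0.0828 0.0665]
```

View pics/w7.png

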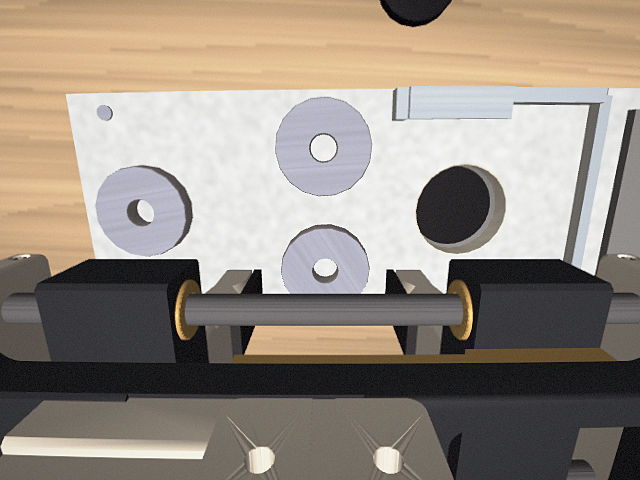

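View pics/t7.png

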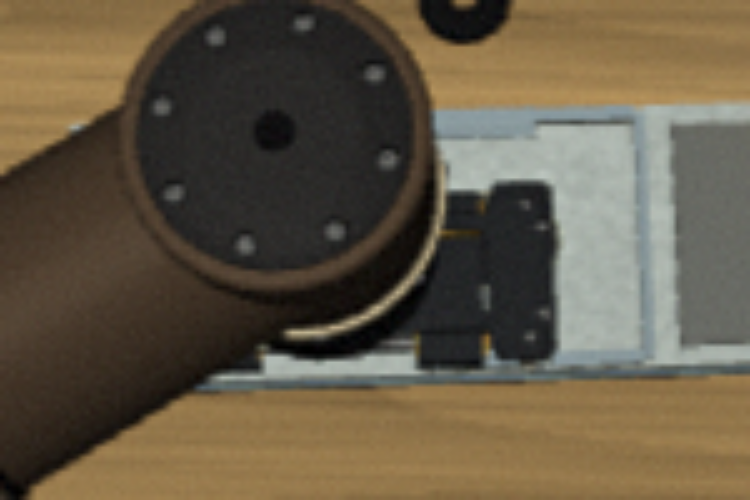

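```bash
python3 - <<'E'
from rings import *
s=snapshot("wrist")
print("mouth",toT(unp(s,[461,209],.064)), [toT(unp(s,p,.064)) for p in ([416,209],[506,209],[461,164.5],[461,253.5])])
ringpos("wrist")
print("hole B",toT(unp(s,[323.5,148],.076)),"hole A",toT(unp(s,[325.5,267.5],.076)))
E
```

```text
mouth [ 0.69678588 -0.954595  ] [array([26.51721493, -1.1188625 ]), array([-25.3285847 ,  -0.80371064]), array([  3.00149936, -25.89323119]), array([-1.83694359, 25.69005614])]
wrist 0.8 px [325.2 262.2] T ellipse [78.5 27. ] T circ [78.5 29.7] 25.0
wrist 0.75 px [323.6 147.1] T ellipse [ 79.  -35.6] T circ [ 79.1 -34.9] 25.1
wrist 0.73 px [145.4 210.3] T ellipse [176.2  -3.4] T circ [175.3  -3.1] 26.6
hole B [ 78.97645556 -35.12512283] hole A [78.36983314 29.42984791]
```

The mouth centres on about (0.4, 0) in the corrected frame, averaged over the two wrist orientations. Ring A is centred between the fingers, so I descend and grip.

```bash
python3 -m inch '[{"ax":0,"ay":0,"az":-0.5,"dx":0.5,"dy":0,"dz":14,"fingers":62},{"ax":0,"ay":0,"az":-0.5,"dx":0.5,"dy":0,"dz":25,"fingers":62},{"ax":0,"ay":0,"az":-0.5,"dx":0.5,"dy":0,"dz":28,"fingers":62},{"ax":0,"ay":0,"az":-0.5,"dx":0.5,"dy":0,"dz":28,"fingers":62}]'; python3 mv.py 78 31 2.5 90
```

```text
clock: 13.25
tool_pos: [0.4843, 0.0829, 0.0664]
orientation: [180.0, 0.1, 3.2]
force: [-0.0, 0.3, 0.4]
opening: 0.0624
t 13.25 now T [78.  31.3  2.4] rpy [1.8e+02 1.0e-01 3.2e+00] F [-0.   0.3  0.4] open 62.4
dx dy dz [ 0.3  0.  -0.1] ax ay az [0.03 0.06 0.17] world [0.4847 0.0829 0.0665]
```

```bash
python3 -m inch '[{"ax":0,"ay":0,"az":0,"dx":0,"dy":0,"dz":0,"fingers":52},{"ax":0,"ay":0,"az":0,"dx":0,"dy":0,"dz":0,"fingers":48},{"ax":0,"ay":0,"az":0,"dx":0,"dy":0,"dz":0,"fingers":46},{"ax":0,"ay":0,"az":0,"dx":0,"dy":0,"dz":0,"fingers":46}]'; python3 mv.py 28 0 2.5 90
```

```text
clock: 13.75
tool_pos: [0.4847, 0.0831, 0.0671]
orientation: [-180.0, -0.0, 3.2]
force: [-0.7, -0.6, 1.6]
opening: 0.0495
t 13.75 now T [78.2 30.9  3.1] rpy [-180.    -0.     3.2] F [-0.7 -0.6  1.6] open 49.5
dx dy dz [30.8 50.3  0.6] ax ay az [-0.01 -0.03  0.17] world [0.5182 0.0346 0.0665]
```

```bash
python3 -m inch '[{"ax":0,"ay":0,"az":0,"dx":3,"dy":5,"dz":0.2,"fingers":46},{"ax":0,"ay":0,"az":0,"dx":8,"dy":13,"dz":0.2,"fingers":46},{"ax":0,"ay":0,"az":0,"dx":14,"dy":22,"dz":0.2,"fingers":46},{"ax":0,"ay":0,"az":0,"dx":20,"dy":31,"dz":0.2,"fingers":46},{"ax":0,"ay":0,"az":0,"dx":25,"dy":40,"dz":0.2,"fingers":46},{"ax":0,"ay":0,"az":0,"dx":29,"dy":46,"dz":0.2,"fingers":46},{"ax":0,"ay":0,"az":0,"dx":31,"dy":50,"dz":0.2,"fingers":46},{"ax":0,"ay":0,"az":0,"dx":31,"dy":50,"dz":0.2,"fingers":46}]'; python3 mv.py 20 0 2.5 90;python3 - <<'E'
from rings import *
s=snapshot("wrist"); cv2.imwrite("pics/w8.png",s["image"][:,:,::-1])
s=snapshot("scene"); cv2.imwrite("pics/s8.png",cv2.resize(s["image"][140:320,160:420,::-1],None,fx=3,fy=3))
E
```

```text
clock: 14.75
tool_pos: [0.5193, 0.0342, 0.0671]
orientation: [180.0, -0.1, 3.1]
force: [0.2, 0.3, 4.5]
opening: 0.049
t 14.75 now T [27.6 -1.1  3.1] rpy [ 1.8e+02 -1.0e-01  3.1e+00] F [0.2 0.3 4.5] open 49.0
dx dy dz [-1.1  7.6  0.6] ax ay az [ 0.   -0.07  0.15] world [0.5187 0.0266 0.0665]
```

View pics/w8.png

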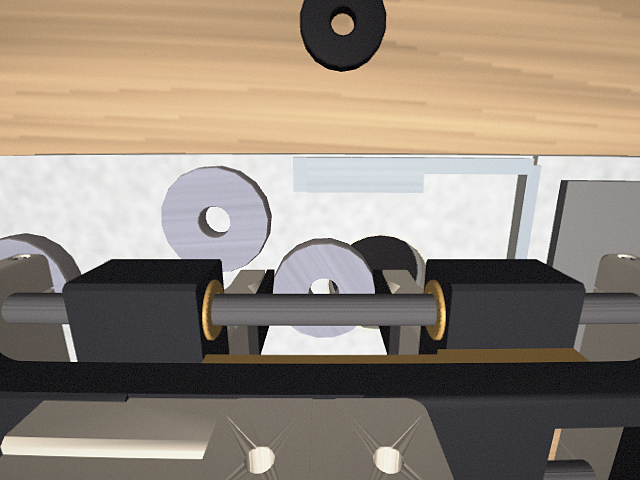

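View pics/s8.png

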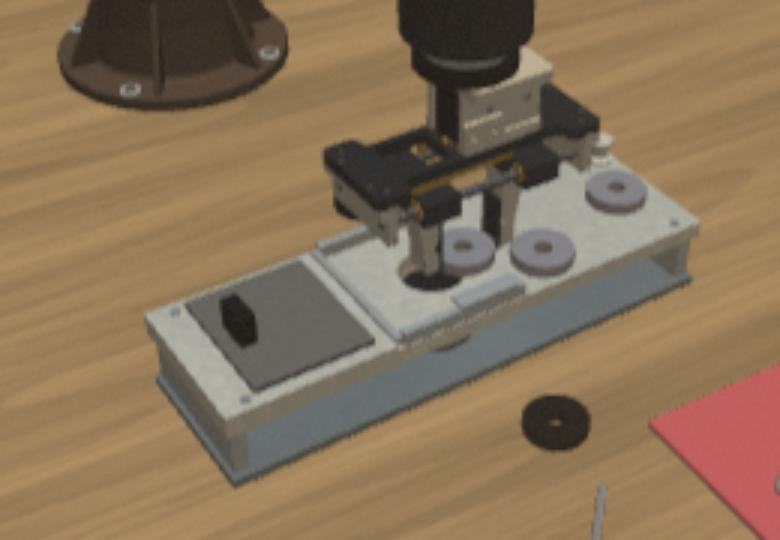

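Ring A is held flat on the deck just behind the mouth (scene crop about (467,247)). I slide on to x=18, loosen, and push with the rear finger.

```bash
python3 -m inch '[{"ax":0,"ay":0,"az":0,"dx":-0.8,"dy":5,"dz":0.2,"fingers":46},{"ax":0,"ay":0,"az":0,"dx":-1,"dy":10,"dz":0.2,"fingers":46},{"ax":0,"ay":0,"az":0,"dx":-1,"dy":10,"dz":0.2,"fingers":46},{"ax":0,"ay":0,"az":0,"dx":-1,"dy":10,"dz":0,"fingers":53},{"ax":0,"ay":0,"az":0,"dx":-1,"dy":10,"dz":0,"fingers":55},{"ax":0,"ay":0,"az":0,"dx":-1,"dy":10,"dz":0,"fingers":55}]'; python3 mv.py 0 0 2.5 90;python3 - <<'E'
from rings import *
s=snapshot("wrist"); cv2.imwrite("pics/w9.png",s["image"][:,:,::-1])
E
```

```text
clock: 15.6
tool_pos: [0.5172, 0.0245, 0.0662]
orientation: [180.0, 0.1, 3.2]
force: [0.6, 0.3, -0.3]
opening: 0.0549
t 15.6 now T [18.   1.5  2.2] rpy [1.8e+02 1.0e-01 3.2e+00] F [ 0.6  0.3 -0.3] open 54.9
dx dy dz [ 1.5 18.  -0.3] ax ay az [0.02 0.07 0.15] world [0.5197 0.0066 0.0665]
```

View pics/w9.png

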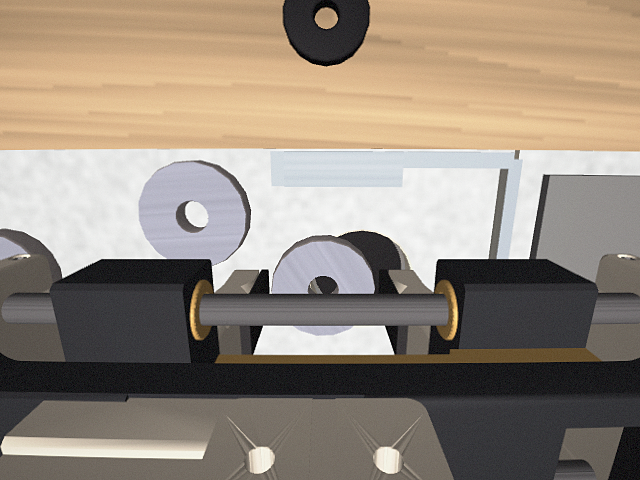

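```bash
python3 -m inch '[{"ax":0,"ay":0,"az":0,"dx":0.5,"dy":4,"dz":0,"fingers":55},{"ax":0,"ay":0,"az":0,"dx":1,"dy":8,"dz":0,"fingers":55},{"ax":0,"ay":0,"az":0,"dx":1,"dy":12,"dz":0,"fingers":55},{"ax":0,"ay":0,"az":0,"dx":1,"dy":15,"dz":0,"fingers":55},{"ax":0,"ay":0,"az":0,"dx":1,"dy":18,"dz":0,"fingers":55},{"ax":0,"ay":0,"az":0,"dx":1,"dy":20,"dz":0,"fingers":55},{"ax":0,"ay":0,"az":0,"dx":1,"dy":20.5,"dz":0,"fingers":55}]'; python3 mv.py 0 0 2.5 90;python3 - <<'E'
from rings import *
s=snapshot("wrist"); cv2.imwrite("pics/w10.png",s["image"][:,:,::-1])
s=snapshot("scene"); cv2.imwrite("pics/s10.png",cv2.resize(s["image"][180:280,240:380,::-1],None,fx=5,fy=5))
E
```

```text
clock: 16.52
tool_pos: [0.5198, 0.0042, 0.0666]
orientation: [180.0, 0.0, 3.2]
force: [-0.6, 0.3, -0.5]
opening: 0.0552
t 16.52 now T [-2.4  0.   2.6] rpy [180.    0.    3.2] F [-0.6  0.3 -0.5] open 55.2
dx dy dz [ 0.  -2.4  0.1] ax ay az [0.   0.02 0.15] world [0.5197 0.0066 0.0665]
```

View pics/w10.png

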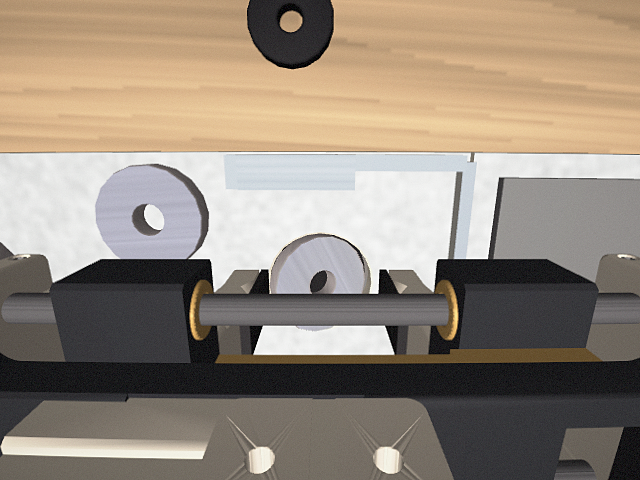

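View pics/s10.png

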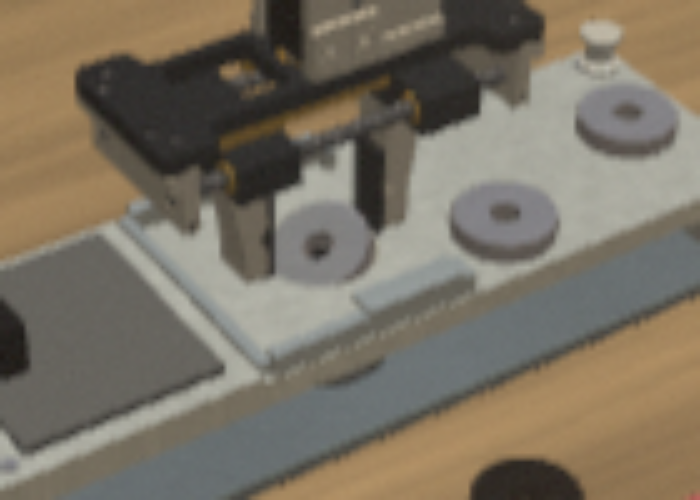

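Ring A is in the mouth but cocked, with its +x side high. I rise, shut the fingers over the centre, and press.

```bash
python3 -m inch '[{"ax":0,"ay":0,"az":0,"dx":0,"dy":0,"dz":-12,"fingers":55},{"ax":0,"ay":0,"az":0,"dx":0,"dy":-2.4,"dz":-24,"fingers":30},{"ax":0,"ay":0,"az":0,"dx":0,"dy":-2.4,"dz":-24,"fingers":0},{"ax":0,"ay":0,"az":0,"dx":0,"dy":-2.4,"dz":-24,"fingers":0},{"ax":0,"ay":0,"az":0,"dx":0,"dy":-2.4,"dz":-24,"fingers":0},{"ax":0,"ay":0,"az":0,"dx":0,"dy":-2.4,"dz":-18,"fingers":0},{"ax":0,"ay":0,"az":0,"dx":0,"dy":-2.4,"dz":-12,"fingers":0},{"ax":0,"ay":0,"az":0,"dx":0,"dy":-2.4,"dz":-9,"fingers":0}]'; python3 mv.py 0 0 2.5 90
```

```text
clock: 17.62
tool_pos: [0.5194, 0.0067, 0.0749]
orientation: [180.0, 0.1, 3.2]
force: [0.4, -0.0, -0.6]
opening: 0.0002
t 17.62 now T [ 0.1  0.2 10.9] rpy [1.8e+02 1.0e-01 3.2e+00] F [ 0.4 -0.  -0.6] open 0.2
dx dy dz [0.3 0.1 8.4] ax ay az [0.02 0.06 0.16] world [0.5197 0.0066 0.0665]
```

```bash
python3 -m inch '[{"ax":0,"ay":0,"az":0,"dx":0,"dy":0,"dz":2,"fingers":0},{"ax":0,"ay":0,"az":0,"dx":0,"dy":0,"dz":4,"fingers":0},{"ax":0,"ay":0,"az":0,"dx":0,"dy":0,"dz":6,"fingers":0},{"ax":0,"ay":0,"az":0,"dx":0,"dy":0,"dz":8,"fingers":0}]';  python3 -m inch '[{"ax":0,"ay":0,"az":0,"dx":0,"dy":0,"dz":1.5,"fingers":0},{"ax":0,"ay":0,"az":0,"dx":0,"dy":0,"dz":3,"fingers":0},{"ax":0,"ay":0,"az":0,"dx":0,"dy":0,"dz":4.5,"fingers":0}]'; python3 mv.py 0 0 -5 90
```

```text
clock: 18.12
tool_pos: [0.5199, 0.0068, 0.0676]
orientation: [-180.0, -0.0, 3.2]
force: [-0.6, 0.2, 0.1]
opening: 0.0009
clock: 18.5
tool_pos: [0.5198, 0.0068, 0.0631]
orientation: [-180.0, 0.0, 3.2]
force: [-0.3, -0.5, -0.1]
opening: 0.0007
t 18.5 now T [ 0.2 -0.1 -0.9] rpy [-180.     0.     3.2] F [-0.3 -0.5 -0.1] open 0.7
dx dy dz [-0.1  0.2  4.1] ax ay az [-0.    0.    0.16] world [0.5197 0.0066 0.059 ]
```

```bash
python3 -m inch '[{"ax":0,"ay":0,"az":0,"dx":0,"dy":0,"dz":1.2,"fingers":0},{"ax":0,"ay":0,"az":0,"dx":0,"dy":0,"dz":2.4,"fingers":0},{"ax":0,"ay":0,"az":0,"dx":0,"dy":0,"dz":3.6,"fingers":0}]'; python3 mv.py 0 0 -5 90; python3 - <<'E'
from rings import *
s=snapshot("scene"); cv2.imwrite("pics/s11.png",cv2.resize(s["image"][190:270,250:370,::-1],None,fx=6,fy=6,interpolation=2))
s=snapshot("wrist"); cv2.imwrite("pics/w11.png",s["image"][:,:,::-1])
E
```

```text
clock: 18.88
tool_pos: [0.5198, 0.0068, 0.0595]
orientation: [180.0, -0.0, 3.2]
force: [-0.9, 1.0, 0.4]
opening: 0.0005
t 18.88 now T [ 0.2 -0.1 -4.5] rpy [180.   -0.    3.2] F [-0.9  1.   0.4] open 0.5
dx dy dz [-0.1  0.2  0.5] ax ay az [ 0.   -0.    0.17] world [0.5197 0.0066 0.059 ]
```

View pics/s11.png

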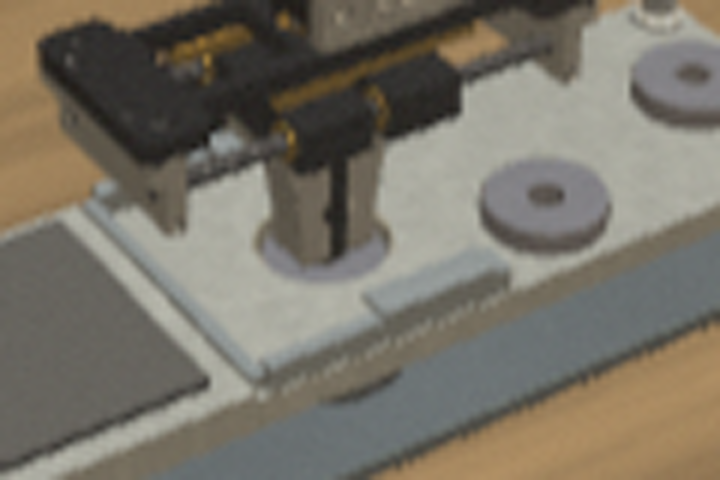

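View pics/w11.png

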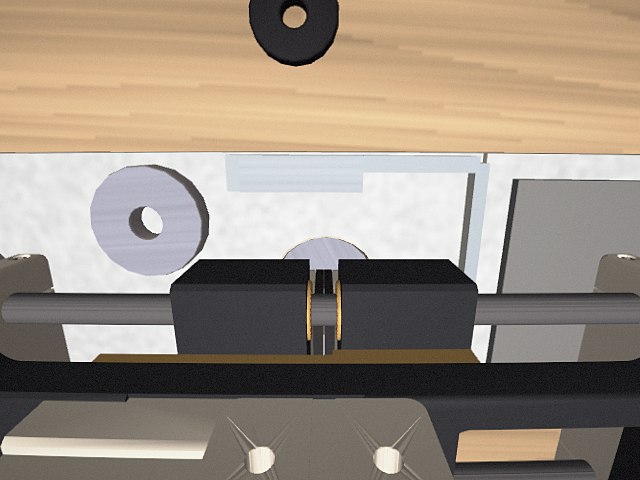

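The ring now looks flat, just below the deck, with the fingers inside the rim. I continue to contact.

```bash
python3 -m inch '[{"ax":0,"ay":0,"az":0,"dx":0,"dy":0,"dz":1,"fingers":0},{"ax":0,"ay":0,"az":0,"dx":0,"dy":0,"dz":2,"fingers":0},{"ax":0,"ay":0,"az":0,"dx":0,"dy":0,"dz":3,"fingers":0}]'; python3 -m inch '[{"ax":0,"ay":0,"az":0,"dx":0,"dy":0,"dz":1,"fingers":0},{"ax":0,"ay":0,"az":0,"dx":0,"dy":0,"dz":2,"fingers":0}]';  python3 mv.py 0 0 -15 90
```

```text
clock: 19.35
tool_pos: [0.5199, 0.0068, 0.0572]
orientation: [180.0, -0.0, 3.2]
force: [-3.8, 1.5, 8.3]
opening: 0.0003
clock: 19.6
tool_pos: [0.5199, 0.0068, 0.0552]
orientation: [180.0, -0.0, 3.2]
force: [-2.6, 0.3, 6.9]
opening: 0.0002
t 19.6 now T [ 0.2 -0.2 -8.8] rpy [180.   -0.    3.2] F [-2.6  0.3  6.9] open 0.2
dx dy dz [-0.2  0.2  6.2] ax ay az [ 0.   -0.02  0.18] world [0.5197 0.0066 0.049 ]
```

```bash
python3 -m inch '[{"ax":0,"ay":0,"az":0,"dx":0,"dy":0,"dz":1.2,"fingers":0},{"ax":0,"ay":0,"az":0,"dx":0,"dy":0,"dz":2.4,"fingers":0},{"ax":0,"ay":0,"az":0,"dx":0,"dy":0,"dz":3.6,"fingers":0},{"ax":0,"ay":0,"az":0,"dx":0,"dy":0,"dz":4.8,"fingers":0},{"ax":0,"ay":0,"az":0,"dx":0,"dy":0,"dz":6,"fingers":0},{"ax":0,"ay":0,"az":0,"dx":0,"dy":0,"dz":7,"fingers":0}]'; python3 mv.py 0 0 -15 90
```

```text
clock: 20.35
tool_pos: [0.5199, 0.0068, 0.0482]
orientation: [180.0, -0.0, 3.2]
force: [-2.7, 0.3, 7.7]
opening: 0.0004
t 20.35 now T [  0.2  -0.2 -15.8] rpy [180.   -0.    3.2] F [-2.7  0.3  7.7] open 0.4
dx dy dz [-0.2  0.2 -0.8] ax ay az [ 0.   -0.02  0.18] world [0.5197 0.0066 0.049 ]
```

```bash
python3 -m inch '[{"ax":0,"ay":0,"az":0,"dx":0,"dy":0,"dz":-15,"fingers":0},{"ax":0,"ay":0,"az":0,"dx":0,"dy":0,"dz":-45,"fingers":0},{"ax":0,"ay":0,"az":0,"dx":10,"dy":-25,"dz":-60,"fingers":30},{"ax":0,"ay":0,"az":0,"dx":22,"dy":-55,"dz":-60,"fingers":60},{"ax":0,"ay":0,"az":0,"dx":35,"dy":-78.5,"dz":-60,"fingers":62},{"ax":0,"ay":0,"az":0,"dx":35,"dy":-78.5,"dz":-50,"fingers":62},{"ax":0,"ay":0,"az":0,"dx":35,"dy":-78.5,"dz":-50,"fingers":62}]'; python3 mv.py 78.5 -35 2.5 90; python3 - <<'E'
from rings import *
s=snapshot("wrist"); cv2.imwrite("pics/w12.png",s["image"][:,:,::-1])
s=snapshot("scene"); cv2.imwrite("pics/s12.png",cv2.resize(s["image"][190:270,250:370,::-1],None,fx=6,fy=6,interpolation=2))
ringpos("wrist")
E
```

```text
clock: 21.22
tool_pos: [0.5495, 0.0867, 0.0964]
orientation: [179.9, 0.2, 3.2]
force: [-0.7, -0.0, 0.6]
opening: 0.0451
t 21.23 now T [ 78.5 -33.9  32.4] rpy [179.9   0.2   3.2] F [-0.7 -0.   0.6] open 45.1
dx dy dz [ 1.2 -0.1 29.9] ax ay az [0.06 0.15 0.17] world [0.5505 0.0868 0.0665]
wrist 0.77 px [324.2 260.8] T ellipse [ 79.  -38.8] T circ [ 79.  -36.7] 25.3
```

View pics/w12.png

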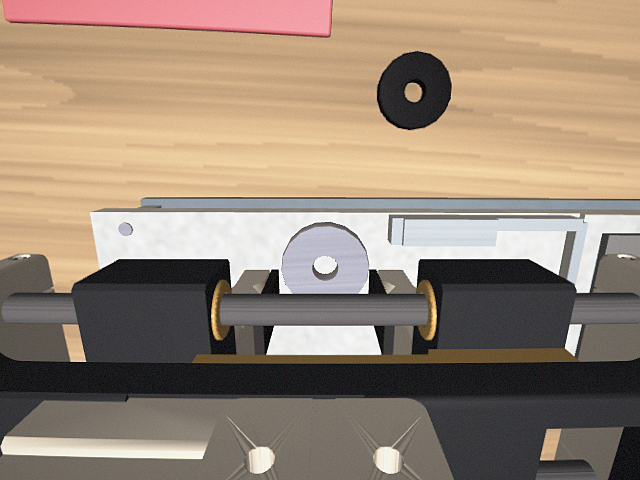

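View pics/s12.png

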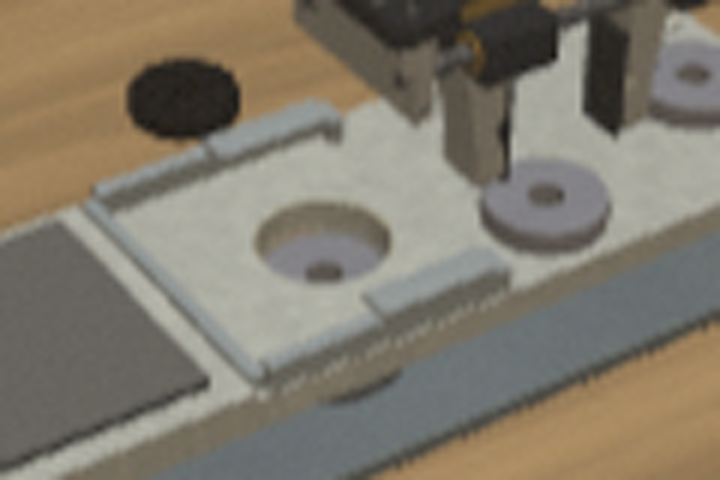

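Ring 1 lies flat, deep in the tube. The fingers are still opening over ring B at wrist (325,265), so I wait for them before descending.

```bash
python3 -m inch '[{"ax":0,"ay":0,"az":0,"dx":1,"dy":0,"dz":5,"fingers":62},{"ax":0,"ay":0,"az":0,"dx":1,"dy":0,"dz":10,"fingers":62},{"ax":0,"ay":0,"az":0,"dx":1,"dy":0,"dz":14,"fingers":62},{"ax":0,"ay":0,"az":0,"dx":1,"dy":0,"dz":24,"fingers":62},{"ax":0,"ay":0,"az":0,"dx":1,"dy":0,"dz":29.5,"fingers":62},{"ax":0,"ay":0,"az":0,"dx":1,"dy":0,"dz":29.5,"fingers":52},{"ax":0,"ay":0,"az":0,"dx":1,"dy":0,"dz":29.5,"fingers":48},{"ax":0,"ay":0,"az":0,"dx":1,"dy":0,"dz":29.5,"fingers":46}]'; python3 -m inch '[{"ax":0,"ay":0,"az":0,"dx":0,"dy":0,"dz":0,"fingers":46},{"ax":0,"ay":0,"az":0,"dx":0,"dy":0,"dz":0,"fingers":46}]';python3 mv.py 28 0 2.5 90
```

```text
clock: 22.42
tool_pos: [0.5514, 0.0872, 0.0682]
orientation: [-180.0, -0.0, 3.2]
force: [0.0, -0.3, -2.4]
opening: 0.0483
clock: 22.68
tool_pos: [0.5514, 0.0872, 0.0682]
orientation: [-180.0, -0.0, 3.2]
force: [-0.8, 0.1, -1.2]
opening: 0.0484
t 22.68 now T [ 78.8 -35.9   4.2] rpy [-180.    -0.     3.2] F [-0.8  0.1 -1.2] open 48.4
dx dy dz [-36.   50.7   1.6] ax ay az [-0.   -0.    0.16] world [0.5182 0.0346 0.0665]
```

```bash
python3 - <<'E'
from rings import *
s=snapshot("wrist"); cv2.imwrite("pics/w13.png",s["image"][:,:,::-1])
s=snapshot("scene"); cv2.imwrite("pics/s13.png",cv2.resize(s["image"][185:255,290:390,::-1],None,fx=7,fy=7,interpolation=2))
o=get_obs(); print(o["tool_pos"],o["force"],o["opening"])
E
```

```text
[0.55138353 0.08715244 0.06814463] [ 0.04041889  0.10664394 -0.43934267] 0.04842677018971729
```

View pics/w13.png

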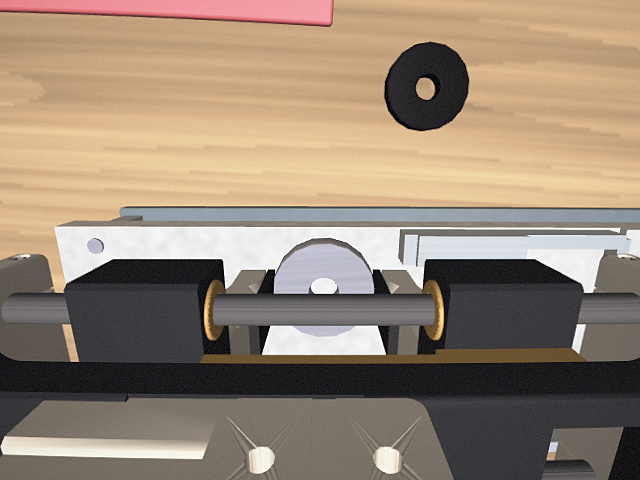

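View pics/s13.png

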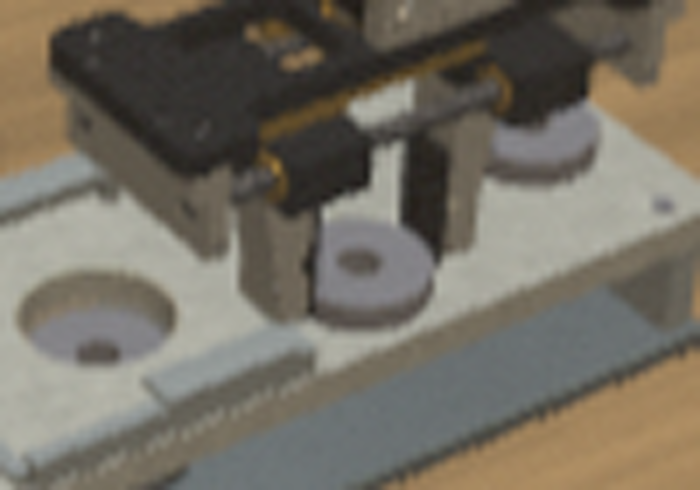

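```bash
python3 -m inch '[{"ax":0,"ay":0,"az":0,"dx":0,"dy":0,"dz":0.5,"fingers":46}]'; python3 -m inch '[{"ax":0,"ay":0,"az":0,"dx":0,"dy":0,"dz":0.4,"fingers":46}]'; python3 mv.py 28 0 2.5 90
```

```text
clock: 22.9
tool_pos: [0.5515, 0.0872, 0.0681]
orientation: [180.0, -0.0, 3.2]
force: [-3.6, 0.6, 7.6]
opening: 0.0483
clock: 23.02
tool_pos: [0.5514, 0.0872, 0.068]
orientation: [180.0, -0.0, 3.2]
force: [-5.2, -0.0, 10.8]
opening: 0.0486
t 23.02 now T [ 78.8 -35.9   4. ] rpy [180.   -0.    3.2] F [-5.2 -0.  10.8] open 48.6
dx dy dz [-36.1  50.7   1.5] ax ay az [ 0.   -0.01  0.18] world [0.5182 0.0346 0.0665]
```

```bash
python3 -m inch '[{"ax":0,"ay":0,"az":0,"dx":-3,"dy":4,"dz":-0.6,"fingers":46},{"ax":0,"ay":0,"az":0,"dx":-9,"dy":12,"dz":-0.6,"fingers":46},{"ax":0,"ay":0,"az":0,"dx":-16,"dy":21,"dz":-0.6,"fingers":46},{"ax":0,"ay":0,"az":0,"dx":-23,"dy":30,"dz":-0.6,"fingers":46},{"ax":0,"ay":0,"az":0,"dx":-29,"dy":39,"dz":-0.6,"fingers":46},{"ax":0,"ay":0,"az":0,"dx":-33.5,"dy":46,"dz":-0.6,"fingers":46},{"ax":0,"ay":0,"az":0,"dx":-35.5,"dy":50,"dz":-0.6,"fingers":46},{"ax":0,"ay":0,"az":0,"dx":-35.5,"dy":50,"dz":-0.6,"fingers":46}]'; python3 mv.py 18 0 2.5 90;python3 - <<'E'
from rings import *
s=snapshot("wrist"); cv2.imwrite("pics/w14.png",s["image"][:,:,::-1])
E
```

```text
clock: 24.02
tool_pos: [0.5187, 0.0347, 0.0681]
orientation: [180.0, 0.0, 3.2]
force: [0.2, -0.8, 6.2]
opening: 0.0485
t 24.02 now T [28.1 -0.4  4.1] rpy [180.    0.    3.2] F [ 0.2 -0.8  6.2] open 48.5
dx dy dz [-0.5 10.1  1.6] ax ay az [0.03 0.01 0.16] world [0.5188 0.0246 0.0665]
```

View pics/w14.png

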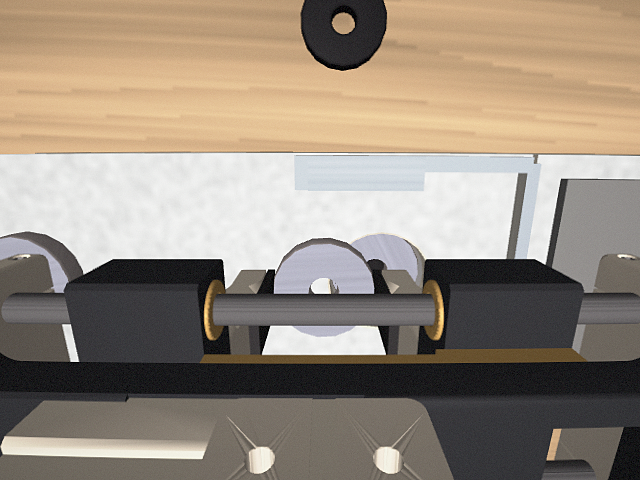

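```bash
python3 -m inch '[{"ax":0,"ay":0,"az":0,"dx":0.6,"dy":5,"dz":0,"fingers":46},{"ax":0,"ay":0,"az":0,"dx":1,"dy":10,"dz":0,"fingers":46},{"ax":0,"ay":0,"az":0,"dx":1,"dy":10,"dz":0,"fingers":46},{"ax":0,"ay":0,"az":0,"dx":1,"dy":10,"dz":-0.2,"fingers":53},{"ax":0,"ay":0,"az":0,"dx":1,"dy":10,"dz":-0.4,"fingers":55},{"ax":0,"ay":0,"az":0,"dx":1,"dy":10,"dz":-0.4,"fingers":55}]'; python3 mv.py 0 0 2.5 90
```

```text
clock: 24.82
tool_pos: [0.5197, 0.025, 0.0677]
orientation: [180.0, 0.1, 3.2]
force: [-0.2, 0.5, 0.0]
opening: 0.0549
t 24.82 now T [18.4 -0.9  3.7] rpy [1.8e+02 1.0e-01 3.2e+00] F [-0.2  0.5  0. ] open 54.9
dx dy dz [-1.  18.4  1.2] ax ay az [0.03 0.08 0.16] world [0.5197 0.0066 0.0665]
```

```bash
python3 -m inch '[{"ax":0,"ay":0,"az":0,"dx":0,"dy":4,"dz":0.8,"fingers":55},{"ax":0,"ay":0,"az":0,"dx":0,"dy":8,"dz":1,"fingers":55},{"ax":0,"ay":0,"az":0,"dx":0,"dy":12,"dz":1,"fingers":55},{"ax":0,"ay":0,"az":0,"dx":0,"dy":15,"dz":1,"fingers":55},{"ax":0,"ay":0,"az":0,"dx":0,"dy":18,"dz":1,"fingers":55},{"ax":0,"ay":0,"az":0,"dx":0,"dy":20,"dz":1,"fingers":55},{"ax":0,"ay":0,"az":0,"dx":0,"dy":20.7,"dz":1,"fingers":55}]'; python3 mv.py 0 0 2.5 90;python3 - <<'E'
from rings import *
s=snapshot("wrist"); cv2.imwrite("pics/w15.png",s["image"][:,:,::-1])
s=snapshot("scene"); cv2.imwrite("pics/s15.png",cv2.resize(s["image"][185:265,260:380,::-1],None,fx=6,fy=6,interpolation=2))
E
```

```text
clock: 25.7
tool_pos: [0.5213, 0.0044, 0.0671]
orientation: [180.0, 0.0, 3.2]
force: [-1.0, 1.0, -0.6]
opening: 0.0551
t 25.7 now T [-2.3 -1.5  3.1] rpy [180.    0.    3.2] F [-1.   1.  -0.6] open 55.1
dx dy dz [-1.4 -2.3  0.6] ax ay az [0.01 0.02 0.15] world [0.5197 0.0066 0.0665]
```

View pics/w15.png

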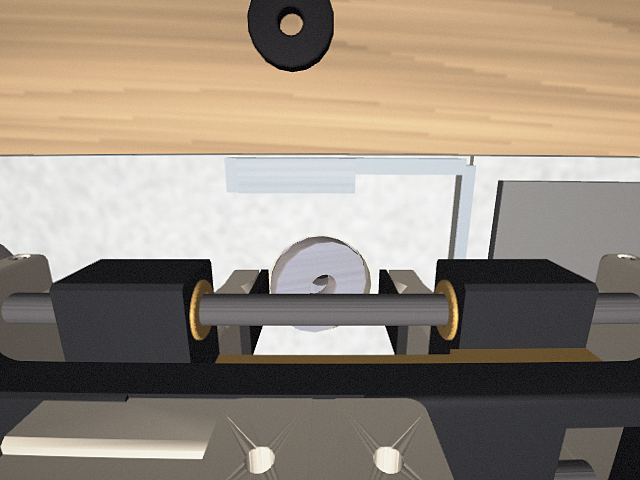

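View pics/s15.png

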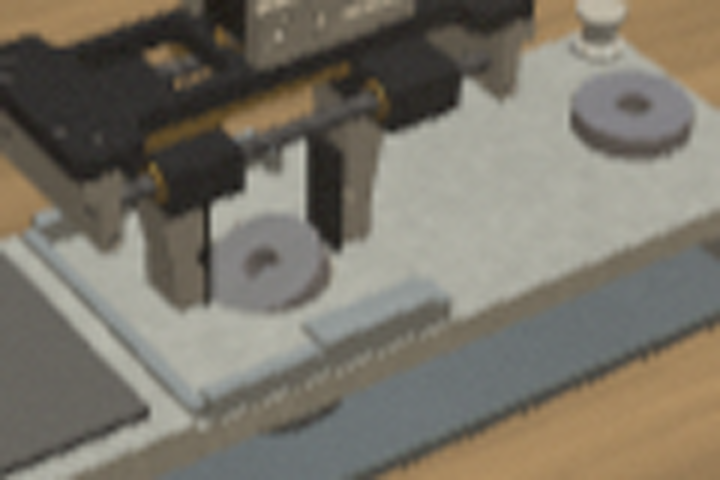

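Ring B hangs cocked in the mouth exactly as ring A did, so I repeat the same press.

```bash
python3 -m inch '[{"ax":0,"ay":0,"az":0,"dx":0,"dy":0,"dz":-12,"fingers":55},{"ax":0,"ay":0,"az":0,"dx":-1.2,"dy":-2.4,"dz":-24,"fingers":30},{"ax":0,"ay":0,"az":0,"dx":-1.2,"dy":-2.4,"dz":-24,"fingers":0},{"ax":0,"ay":0,"az":0,"dx":-1.2,"dy":-2.4,"dz":-24,"fingers":0},{"ax":0,"ay":0,"az":0,"dx":-1.2,"dy":-2.4,"dz":-24,"fingers":0},{"ax":0,"ay":0,"az":0,"dx":-1.2,"dy":-2.4,"dz":-18,"fingers":0},{"ax":0,"ay":0,"az":0,"dx":-1.2,"dy":-2.4,"dz":-12,"fingers":0},{"ax":0,"ay":0,"az":0,"dx":-1.2,"dy":-2.4,"dz":-9,"fingers":0}]'; python3 mv.py 0 0 2.5 90
```

```text
clock: 26.8
tool_pos: [0.5197, 0.0068, 0.0754]
orientation: [180.0, 0.1, 3.2]
force: [0.2, 0.7, -0.1]
opening: 0.0006
t 26.8 now T [ 0.2 -0.  11.4] rpy [1.8e+02 1.0e-01 3.2e+00] F [ 0.2  0.7 -0.1] open 0.6
dx dy dz [-0.   0.2  8.9] ax ay az [0.02 0.07 0.16] world [0.5197 0.0066 0.0665]
```

```bash
python3 -m inch '[{"ax":0,"ay":0,"az":0,"dx":0,"dy":0,"dz":2,"fingers":0},{"ax":0,"ay":0,"az":0,"dx":0,"dy":0,"dz":4,"fingers":0},{"ax":0,"ay":0,"az":0,"dx":0,"dy":0,"dz":6,"fingers":0},{"ax":0,"ay":0,"az":0,"dx":0,"dy":0,"dz":8,"fingers":0}]';  python3 -m inch '[{"ax":0,"ay":0,"az":0,"dx":0,"dy":0,"dz":1.5,"fingers":0},{"ax":0,"ay":0,"az":0,"dx":0,"dy":0,"dz":3,"fingers":0},{"ax":0,"ay":0,"az":0,"dx":0,"dy":0,"dz":4.5,"fingers":0}]'; python3 mv.py 0 0 -5 90
```

```text
clock: 27.3
tool_pos: [0.5202, 0.007, 0.0682]
orientation: [-180.0, -0.0, 3.2]
force: [-0.0, 0.1, -0.4]
opening: 0.0008
clock: 27.68
tool_pos: [0.5201, 0.007, 0.0636]
orientation: [180.0, -0.0, 3.2]
force: [-0.1, 0.0, -0.2]
opening: 0.0005
t 27.68 now T [ 0.4 -0.5 -0.4] rpy [180.   -0.    3.2] F [-0.1  0.  -0.2] open 0.5
dx dy dz [-0.5  0.4  4.6] ax ay az [ 0.   -0.    0.17] world [0.5197 0.0066 0.059 ]
```

```bash
python3 -m inch '[{"ax":0,"ay":0,"az":0,"dx":0,"dy":0,"dz":1.2,"fingers":0},{"ax":0,"ay":0,"az":0,"dx":0,"dy":0,"dz":2.4,"fingers":0},{"ax":0,"ay":0,"az":0,"dx":0,"dy":0,"dz":3.6,"fingers":0},{"ax":0,"ay":0,"az":0,"dx":0,"dy":0,"dz":4.6,"fingers":0},{"ax":0,"ay":0,"az":0,"dx":0,"dy":0,"dz":5.6,"fingers":0}]';python3 mv.py 0 0 -15 90
```

```text
clock: 28.3
tool_pos: [0.5202, 0.007, 0.0585]
orientation: [180.0, -0.0, 3.2]
force: [-1.2, -0.0, 5.2]
opening: 0.0007
t 28.3 now T [ 0.4 -0.5 -5.5] rpy [180.   -0.    3.2] F [-1.2 -0.   5.2] open 0.7
dx dy dz [-0.5  0.4  9.5] ax ay az [ 0.   -0.02  0.18] world [0.5197 0.0066 0.049 ]
```

```bash
python3 -m inch '[{"ax":0,"ay":0,"az":0,"dx":0,"dy":0,"dz":1.2,"fingers":0},{"ax":0,"ay":0,"az":0,"dx":0,"dy":0,"dz":2.4,"fingers":0},{"ax":0,"ay":0,"az":0,"dx":0,"dy":0,"dz":3.6,"fingers":0},{"ax":0,"ay":0,"az":0,"dx":0,"dy":0,"dz":4.8,"fingers":0},{"ax":0,"ay":0,"az":0,"dx":0,"dy":0,"dz":6,"fingers":0},{"ax":0,"ay":0,"az":0,"dx":0,"dy":0,"dz":7.2,"fingers":0}]';python3 mv.py 0 0 -15 90
```

```text
clock: 29.05
tool_pos: [0.5202, 0.007, 0.0514]
orientation: [180.0, -0.0, 3.2]
force: [-2.2, 1.2, 5.5]
opening: 0.0007
t 29.05 now T [  0.4  -0.5 -12.6] rpy [180.   -0.    3.2] F [-2.2  1.2  5.5] open 0.7
dx dy dz [-0.5  0.4  2.4] ax ay az [ 0.   -0.02  0.18] world [0.5197 0.0066 0.049 ]
```

```bash
python3 -m inch '[{"ax":0,"ay":0,"az":0,"dx":0,"dy":0,"dz":0.8,"fingers":0},{"ax":0,"ay":0,"az":0,"dx":0,"dy":0,"dz":1.6,"fingers":0},{"ax":0,"ay":0,"az":0,"dx":0,"dy":0,"dz":2.3,"fingers":0}]';python3 mv.py 0 0 -15 90
```

```text
clock: 29.42
tool_pos: [0.5202, 0.007, 0.049]
orientation: [180.0, -0.0, 3.2]
force: [-2.5, -0.5, 6.3]
opening: 0.0009
t 29.43 now T [  0.4  -0.5 -15. ] rpy [180.   -0.    3.2] F [-2.5 -0.5  6.3] open 0.9
dx dy dz [-0.5  0.4  0. ] ax ay az [ 0.   -0.02  0.18] world [0.5197 0.0066 0.049 ]
```

```bash
python3 -m inch '[{"ax":0,"ay":0,"az":0,"dx":0,"dy":0,"dz":-15,"fingers":0},{"ax":0,"ay":0,"az":0,"dx":0,"dy":0,"dz":-45,"fingers":0},{"ax":0,"ay":0,"az":0,"dx":2.7,"dy":-50,"dz":-60,"fingers":62},{"ax":0,"ay":0,"az":0,"dx":2.7,"dy":-105,"dz":-60,"fingers":62},{"ax":0,"ay":0,"az":0,"dx":2.7,"dy":-155,"dz":-60,"fingers":62},{"ax":0,"ay":0,"az":0,"dx":2.7,"dy":-175,"dz":-50,"fingers":62},{"ax":0,"ay":0,"az":0,"dx":2.7,"dy":-175,"dz":-46,"fingers":62},{"ax":0,"ay":0,"az":0,"dx":2.7,"dy":-175,"dz":-46,"fingers":62}]'; python3 mv.py 175 -3.2 2.5 90; python3 - <<'E'
from rings import *
s=snapshot("wrist"); cv2.imwrite("pics/w16.png",s["image"][:,:,::-1])
s=snapshot("scene"); cv2.imwrite("pics/s16.png",cv2.resize(s["image"][165:265,250:400,::-1],None,fx=5,fy=5,interpolation=2))
ringpos("wrist")
E
```

```text
clock: 30.42
tool_pos: [0.5127, 0.1809, 0.0942]
orientation: [180.0, 0.1, 3.1]
force: [0.2, -0.7, 0.5]
opening: 0.0548
t 30.43 now T [174.4  -2.1  30.2] rpy [1.8e+02 1.0e-01 3.1e+00] F [ 0.2 -0.7  0.5] open 54.8
dx dy dz [ 1.1 -0.6 27.7] ax ay az [0.04 0.07 0.15] world [0.5137 0.1815 0.0665]
wrist 0.76 px [599.3 250.7] T ellipse [ 19.9 -13.9] T circ [ 21.3 -12.3] 16.5
wrist 0.55 px [319.4 262.4] T ellipse [177.8  -7. ] T circ [177.6  -4.2] 25.3
wrist 0.5 px [585.4 257.8] T ellipse [27.1 -9.7] T circ [ 28.7 -10.3] 4.0
```

View pics/w16.png

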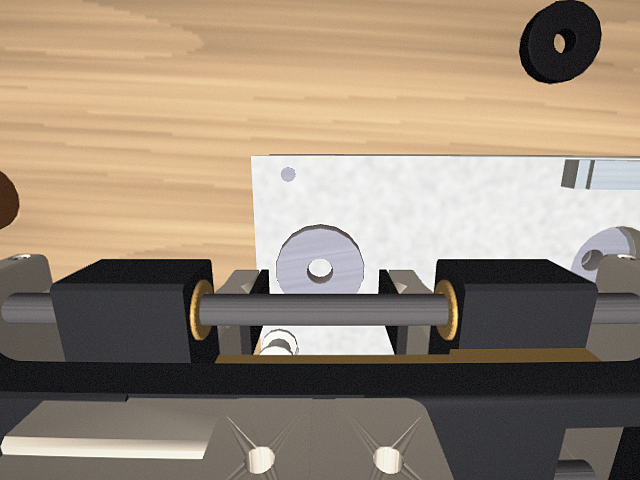

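View pics/s16.png

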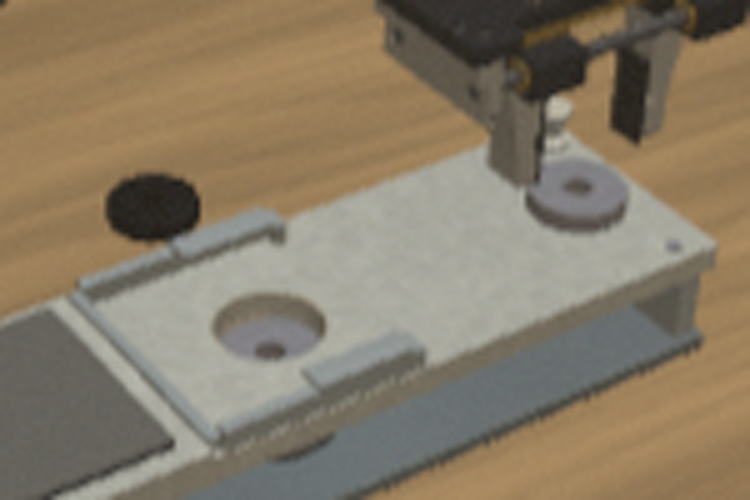

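Both rings show flat in the tube. Ring C is at wrist (320,267), about 2 mm towards +x of the finger middle, so I correct, descend and grip.

```bash
python3 -m inch '[{"ax":0,"ay":0,"az":0,"dx":1,"dy":-2,"dz":6,"fingers":62},{"ax":0,"ay":0,"az":0,"dx":1,"dy":-2,"dz":12,"fingers":62},{"ax":0,"ay":0,"az":0,"dx":1,"dy":-2,"dz":20,"fingers":62},{"ax":0,"ay":0,"az":0,"dx":1,"dy":-2,"dz":27,"fingers":62},{"ax":0,"ay":0,"az":0,"dx":1,"dy":-2,"dz":27.5,"fingers":55},{"ax":0,"ay":0,"az":0,"dx":1,"dy":-2,"dz":27.5,"fingers":48},{"ax":0,"ay":0,"az":0,"dx":1,"dy":-2,"dz":27.5,"fingers":46},{"ax":0,"ay":0,"az":0,"dx":1,"dy":-2,"dz":27.5,"fingers":46}]'; python3 mv.py 28 0 2.5 90
```

```text
clock: 31.62
tool_pos: [0.514, 0.1839, 0.0671]
orientation: [-180.0, 0.0, 3.2]
force: [0.1, -0.5, -2.2]
opening: 0.0491
t 31.62 now T [177.4  -3.5   3.1] rpy [-180.     0.     3.2] F [ 0.1 -0.5 -2.2] open 49.1
dx dy dz [ -4.  149.4   0.6] ax ay az [-0.    0.    0.16] world [0.5182 0.0346 0.0665]
```

```bash
python3 -m inch '[{"ax":0,"ay":0,"az":0,"dx":0,"dy":0,"dz":0.5,"fingers":46}]'; python3 mv.py 28 0 2.5 90
```

```text
clock: 31.75
tool_pos: [0.514, 0.1839, 0.067]
orientation: [-180.0, -0.0, 3.2]
force: [-4.1, -0.4, 6.5]
opening: 0.0491
t 31.75 now T [177.4  -3.6   3. ] rpy [-180.    -0.     3.2] F [-4.1 -0.4  6.5] open 49.1
dx dy dz [ -4.1 149.4   0.5] ax ay az [-0.   -0.01  0.17] world [0.5182 0.0346 0.0665]
```

```bash
python3 -m inch '[{"ax":0,"ay":0,"az":0,"dx":0,"dy":5,"dz":0,"fingers":46},{"ax":0,"ay":0,"az":0,"dx":-0.5,"dy":16,"dz":0,"fingers":46},{"ax":0,"ay":0,"az":0,"dx":-1,"dy":30,"dz":0,"fingers":46},{"ax":0,"ay":0,"az":0,"dx":-1.5,"dy":44,"dz":0,"fingers":46},{"ax":0,"ay":0,"az":0,"dx":-2,"dy":58,"dz":0,"fingers":46},{"ax":0,"ay":0,"az":0,"dx":-2.5,"dy":72,"dz":0,"fingers":46},{"ax":0,"ay":0,"az":0,"dx":-3,"dy":82,"dz":0,"fingers":46},{"ax":0,"ay":0,"az":0,"dx":-3,"dy":85,"dz":0,"fingers":46}]'; python3 mv.py 28 0 2.5 90
```

```text
clock: 32.75
tool_pos: [0.5161, 0.098, 0.067]
orientation: [-180.0, -0.0, 3.1]
force: [-0.6, 4.5, 5.6]
opening: 0.0489
t 32.75 now T [91.4 -1.2  3. ] rpy [-180.    -0.     3.1] F [-0.6  4.5  5.6] open 48.9
dx dy dz [-1.3 63.4  0.4] ax ay az [-0.03 -0.05  0.12] world [0.5182 0.0346 0.0665]
```

```bash
python3 -m inch '[{"ax":0,"ay":0,"az":0,"dx":0,"dy":6,"dz":0,"fingers":46},{"ax":0,"ay":0,"az":0,"dx":-0.3,"dy":16,"dz":0,"fingers":46},{"ax":0,"ay":0,"az":0,"dx":-0.6,"dy":28,"dz":0,"fingers":46},{"ax":0,"ay":0,"az":0,"dx":-1,"dy":40,"dz":0,"fingers":46},{"ax":0,"ay":0,"az":0,"dx":-1,"dy":52,"dz":0,"fingers":46},{"ax":0,"ay":0,"az":0,"dx":-1,"dy":61,"dz":0,"fingers":46},{"ax":0,"ay":0,"az":0,"dx":-1,"dy":63.5,"dz":0,"fingers":46},{"ax":0,"ay":0,"az":0,"dx":-1,"dy":63.5,"dz":0,"fingers":46}]'; python3 mv.py 18 0 2.5 90;python3 - <<'E'
from rings import *
s=snapshot("wrist"); cv2.imwrite("pics/w17.png",s["image"][:,:,::-1])
E
```

```text
clock: 33.75
tool_pos: [0.5184, 0.0344, 0.0669]
orientation: [180.0, -0.0, 3.1]
force: [1.0, 0.1, 5.8]
opening: 0.0486
t 33.75 now T [27.8 -0.2  2.9] rpy [180.   -0.    3.1] F [1.  0.1 5.8] open 48.6
dx dy dz [-0.2  9.8  0.4] ax ay az [ 0.01 -0.03  0.14] world [0.5188 0.0246 0.0665]
```

View pics/w17.png

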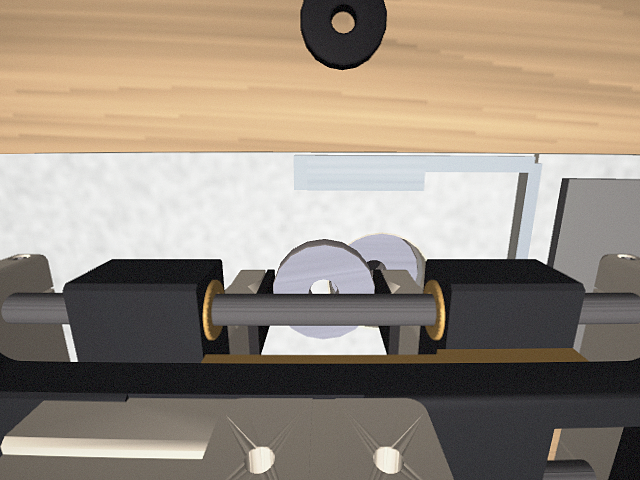

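```bash
python3 -m inch '[{"ax":0,"ay":0,"az":0,"dx":1,"dy":5,"dz":0,"fingers":46},{"ax":0,"ay":0,"az":0,"dx":1.8,"dy":10,"dz":0,"fingers":46},{"ax":0,"ay":0,"az":0,"dx":1.8,"dy":10,"dz":0,"fingers":46},{"ax":0,"ay":0,"az":0,"dx":1.8,"dy":10,"dz":-0.2,"fingers":53},{"ax":0,"ay":0,"az":0,"dx":1.8,"dy":10,"dz":-0.4,"fingers":55},{"ax":0,"ay":0,"az":0,"dx":1.8,"dy":10,"dz":-0.4,"fingers":55}]'; python3 mv.py 0 0 2.5 90
```

```text
clock: 34.55
tool_pos: [0.5199, 0.025, 0.0666]
orientation: [180.0, 0.1, 3.1]
force: [-0.6, -0.0, -0.3]
opening: 0.0552
t 34.55 now T [18.3 -1.2  2.6] rpy [1.8e+02 1.0e-01 3.1e+00] F [-0.6 -0.  -0.3] open 55.2
dx dy dz [-1.2 18.3  0.1] ax ay az [0.03 0.08 0.14] world [0.5197 0.0066 0.0665]
```

```bash
python3 -m inch '[{"ax":0,"ay":0,"az":0,"dx":0,"dy":4,"dz":0,"fingers":55},{"ax":0,"ay":0,"az":0,"dx":0,"dy":8,"dz":0,"fingers":55},{"ax":0,"ay":0,"az":0,"dx":0,"dy":12,"dz":0,"fingers":55},{"ax":0,"ay":0,"az":0,"dx":0,"dy":15,"dz":0,"fingers":55},{"ax":0,"ay":0,"az":0,"dx":0,"dy":18,"dz":0,"fingers":55},{"ax":0,"ay":0,"az":0,"dx":0,"dy":20,"dz":0,"fingers":55},{"ax":0,"ay":0,"az":0,"dx":0,"dy":20.7,"dz":0,"fingers":55}]'; python3 mv.py 0 0 2.5 90;python3 - <<'E'
from rings import *
s=snapshot("wrist"); cv2.imwrite("pics/w18.png",s["image"][:,:,::-1])
s=snapshot("scene"); cv2.imwrite("pics/s18.png",cv2.resize(s["image"][185:265,260:380,::-1],None,fx=6,fy=6,interpolation=2))
E
```

```text
clock: 35.42
tool_pos: [0.5215, 0.0046, 0.0669]
orientation: [180.0, 0.0, 3.2]
force: [-0.2, 0.2, 0.8]
opening: 0.055
t 35.42 now T [-2.1 -1.7  2.9] rpy [180.    0.    3.2] F [-0.2  0.2  0.8] open 55.0
dx dy dz [-1.7 -2.1  0.4] ax ay az [0.01 0.03 0.15] world [0.5197 0.0066 0.0665]
```

View pics/w18.png

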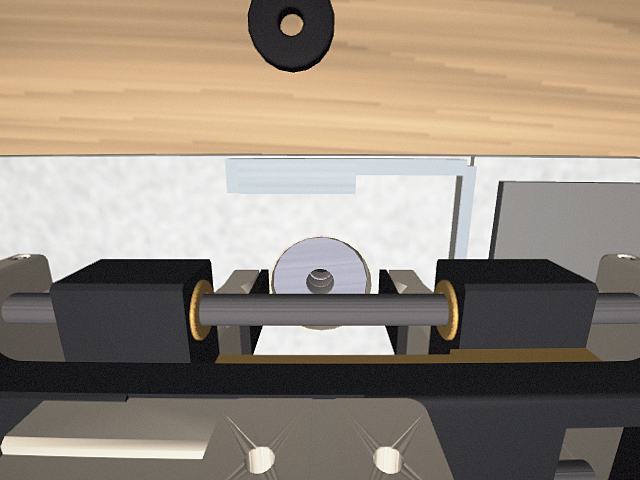

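View pics/s18.png

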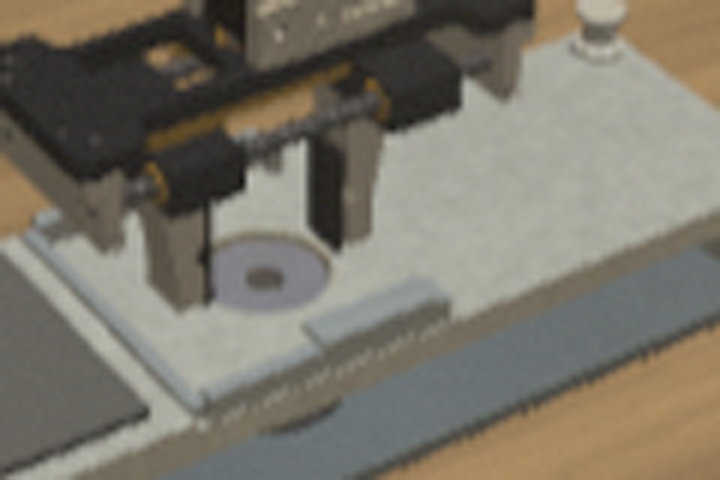

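Ring C has dropped flat. Now I press the column home gently, watching for the rise in force at the hard stop.

```bash
python3 -m inch '[{"ax":0,"ay":0,"az":0,"dx":0,"dy":0,"dz":-12,"fingers":55},{"ax":0,"ay":0,"az":0,"dx":-1.5,"dy":-2.2,"dz":-24,"fingers":30},{"ax":0,"ay":0,"az":0,"dx":-1.5,"dy":-2.2,"dz":-24,"fingers":0},{"ax":0,"ay":0,"az":0,"dx":-1.5,"dy":-2.2,"dz":-24,"fingers":0},{"ax":0,"ay":0,"az":0,"dx":-1.5,"dy":-2.2,"dz":-24,"fingers":0},{"ax":0,"ay":0,"az":0,"dx":-1.5,"dy":-2.2,"dz":-15,"fingers":0},{"ax":0,"ay":0,"az":0,"dx":-1.5,"dy":-2.2,"dz":-8,"fingers":0},{"ax":0,"ay":0,"az":0,"dx":-1.5,"dy":-2.2,"dz":-2,"fingers":0}]'; python3 mv.py 0 0 -4 90
```

```text
clock: 36.52
tool_pos: [0.5198, 0.0069, 0.0681]
orientation: [180.0, 0.1, 3.2]
force: [-0.3, -1.5, -0.5]
opening: 0.0005
t 36.52 now T [ 0.3 -0.1  4.1] rpy [1.8e+02 1.0e-01 3.2e+00] F [-0.3 -1.5 -0.5] open 0.5
dx dy dz [-0.1  0.3  8.1] ax ay az [0.02 0.06 0.16] world [0.5197 0.0066 0.06  ]
```

```bash
python3 -m inch '[{"ax":0,"ay":0,"az":0,"dx":0,"dy":0,"dz":1.5,"fingers":0},{"ax":0,"ay":0,"az":0,"dx":0,"dy":0,"dz":3,"fingers":0},{"ax":0,"ay":0,"az":0,"dx":0,"dy":0,"dz":4.5,"fingers":0},{"ax":0,"ay":0,"az":0,"dx":0,"dy":0,"dz":5.5,"fingers":0}]'; python3 mv.py 0 0 -4 90
```

```text
clock: 37.02
tool_pos: [0.5202, 0.007, 0.0635]
orientation: [-180.0, -0.0, 3.2]
force: [0.1, 0.7, 0.5]
opening: 0.0006
t 37.02 now T [ 0.4 -0.5 -0.5] rpy [-180.    -0.     3.2] F [0.1 0.7 0.5] open 0.6
dx dy dz [-0.5  0.4  3.5] ax ay az [-0.   -0.01  0.17] world [0.5197 0.0066 0.06  ]
```

```bash
python3 -m inch '[{"ax":0,"ay":0,"az":0,"dx":0,"dy":0,"dz":1,"fingers":0},{"ax":0,"ay":0,"az":0,"dx":0,"dy":0,"dz":2,"fingers":0},{"ax":0,"ay":0,"az":0,"dx":0,"dy":0,"dz":2.6,"fingers":0}]'; python3 -m inch '[{"ax":0,"ay":0,"az":0,"dx":0,"dy":0,"dz":0.4,"fingers":0},{"ax":0,"ay":0,"az":0,"dx":0,"dy":0,"dz":0.8,"fingers":0}]'; python3 mv.py 0 0 -4 90
```

```text
clock: 37.4
tool_pos: [0.5201, 0.007, 0.0609]
orientation: [180.0, -0.0, 3.2]
force: [-0.4, 0.0, 0.5]
opening: 0.0006
clock: 37.65
tool_pos: [0.5202, 0.007, 0.0604]
orientation: [180.0, -0.0, 3.2]
force: [-2.3, 0.7, 3.4]
opening: 0.0003
t 37.65 now T [ 0.4 -0.5 -3.6] rpy [180.   -0.    3.2] F [-2.3  0.7  3.4] open 0.3
dx dy dz [-0.5  0.4  0.4] ax ay az [ 0.   -0.01  0.18] world [0.5197 0.0066 0.06  ]
```

```bash
python3 -m inch '[{"ax":0,"ay":0,"az":0,"dx":0,"dy":0,"dz":0.3,"fingers":0},{"ax":0,"ay":0,"az":0,"dx":0,"dy":0,"dz":0.6,"fingers":0}]'; python3 -m inch '[{"ax":0,"ay":0,"az":0,"dx":0,"dy":0,"dz":0.3,"fingers":0},{"ax":0,"ay":0,"az":0,"dx":0,"dy":0,"dz":0.5,"fingers":0}]';
```

```text
clock: 37.9
tool_pos: [0.5203, 0.007, 0.0602]
orientation: [180.0, -0.0, 3.2]
force: [-3.7, 0.6, 10.9]
opening: 0.0008
clock: 38.15
tool_pos: [0.5203, 0.007, 0.0601]
orientation: [180.0, -0.0, 3.2]
force: [-4.7, 0.2, 14.8]
opening: 0.0005
```

```bash
python3 -m inch '[{"ax":0,"ay":0,"az":0,"dx":0,"dy":0,"dz":0.3,"fingers":0},{"ax":0,"ay":0,"az":0,"dx":0,"dy":0,"dz":0.6,"fingers":0}]'; python3 -m inch '[{"ax":0,"ay":0,"az":0,"dx":0,"dy":0,"dz":0.3,"fingers":0},{"ax":0,"ay":0,"az":0,"dx":0,"dy":0,"dz":0.3,"fingers":0}]';
```

```text
clock: 38.4
tool_pos: [0.5204, 0.007, 0.06]
orientation: [180.0, -0.1, 3.2]
force: [-7.7, 1.2, 21.2]
opening: 0.0007
clock: 38.65
tool_pos: [0.5204, 0.007, 0.0599]
orientation: [180.0, -0.1, 3.2]
force: [-7.2, 2.0, 21.5]
opening: 0.0004
```

The force climbs to 21 N with no more travel at -4 mm, which is the hard stop. I retreat and look.

```bash
python3 -m inch '[{"ax":0,"ay":0,"az":0,"dx":0,"dy":0,"dz":-4,"fingers":0},{"ax":0,"ay":0,"az":0,"dx":0,"dy":0,"dz":-25,"fingers":0},{"ax":0,"ay":0,"az":0,"dx":0,"dy":0,"dz":-80,"fingers":0},{"ax":0,"ay":0,"az":0,"dx":-20,"dy":-50,"dz":-130,"fingers":0},{"ax":0,"ay":0,"az":0,"dx":-40,"dy":-110,"dz":-150,"fingers":0},{"ax":0,"ay":0,"az":0,"dx":-60,"dy":-170,"dz":-150,"fingers":0},{"ax":0,"ay":0,"az":0,"dx":-60,"dy":-230,"dz":-150,"fingers":0},{"ax":0,"ay":0,"az":0,"dx":-60,"dy":-230,"dz":-150,"fingers":0}]'; python3 -m inch '[{"ax":0,"ay":0,"az":0,"dx":0,"dy":-60,"dz":0,"fingers":0},{"ax":0,"ay":0,"az":0,"dx":0,"dy":-110,"dz":0,"fingers":0},{"ax":0,"ay":0,"az":0,"dx":0,"dy":-110,"dz":0,"fingers":0}]'; python3 - <<'E'
from rings import *
s=snapshot("scene"); cv2.imwrite("pics/s19.png",cv2.resize(s["image"][165:285,210:400,::-1],None,fx=4,fy=4,interpolation=2)); cv2.imwrite("pics/sf.png",s["image"][:,:,::-1])
s=snapshot("top"); cv2.imwrite("pics/t19.png",cv2.resize(s["image"][205:305,215:415,::-1],None,fx=4,fy=4,interpolation=2)); cv2.imwrite("pics/tf.png",s["image"][:,:,::-1])
print(get_obs()["force"],get_obs()["clock"])
E
```

```text
clock: 39.65
tool_pos: [0.4469, 0.2366, 0.2082]
orientation: [-180.0, -0.0, 3.4]
force: [0.3, 0.0, -0.1]
opening: 0.0003
clock: 40.02
tool_pos: [0.4413, 0.3454, 0.2071]
orientation: [179.9, 0.0, 3.3]
force: [0.3, -0.3, -1.1]
opening: 0.0003
[-0.2929399  -0.54755194  0.99804104] 40.125
```

View pics/s19.png

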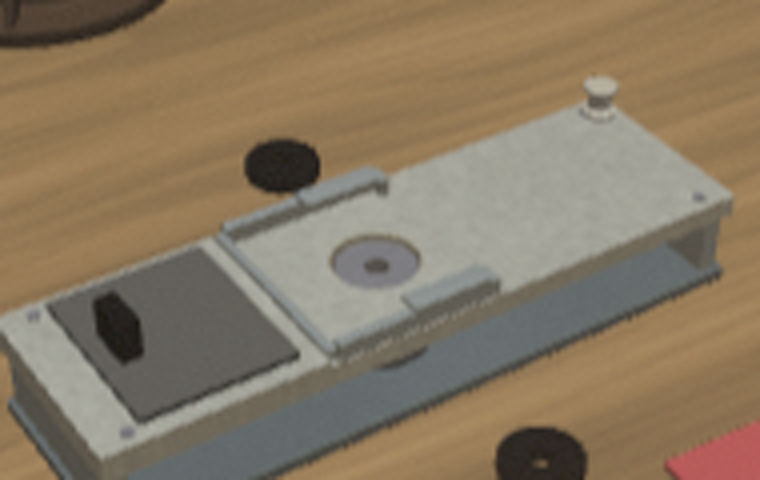

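View pics/t19.png

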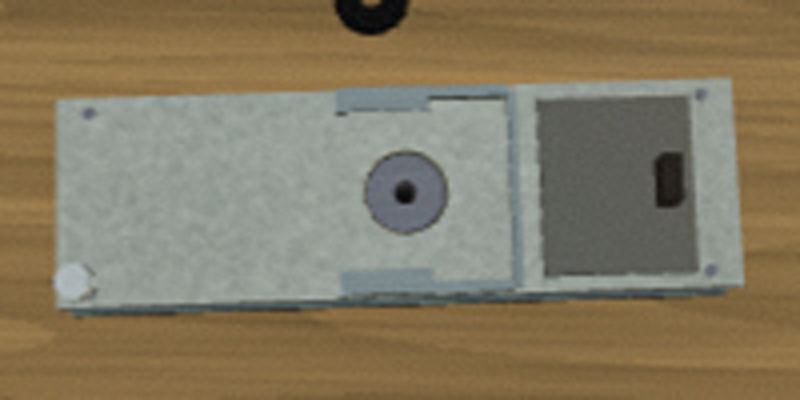

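View pics/tf.png

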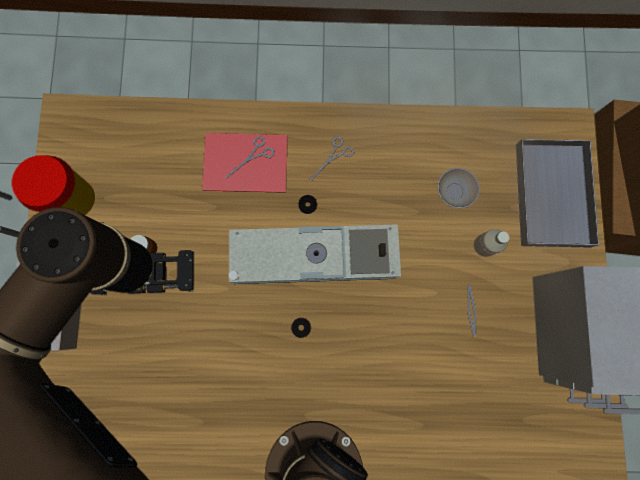

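All three rings appear flat in one column, with the top one just below the deck. The lid is flat on the shelf, and everything else is where it was. The arm is clear, so I hand in.

```bash
python3 -c "
from plant import *
print(close_job())"
```

```text
the job is handed in; nothing more can be done
None
```

The job is done and handed in at about 40 s of the 72 s allowed.

- **Lid:** I tilted the handle end up about 6°, slid the lid out over the lip and set it down on the shelf. The last pictures show it lying flat and wholly beyond the lip, with its origin estimated at about x = -130.
- **Rings:** I gripped each ring and slid it along the deck, then loosened it at the rim and pushed it into the tube. The first two hung cocked in the mouth at first and settled flat. The third dropped in flat.
- **Pressing:** The follower sank at about 5 to 8 N. At the end the force rose to about 21 N with no more travel, at about 4 mm below the deck, which matches the hard stop.
- **Final view:** One flat ring shows in the mouth, just below the deck, with the other two under it. The spool, the black look-alikes and the other things look unmoved.

**Disagreements:**
- The camera estimates of the tube's position differed by up to about 3 mm. I averaged them and corrected from the wrist pictures.
- When I gripped the second and third rings, the wrist force briefly read about -2 N. Pressing down 0.5 mm met firm resistance both times, which I took to mean they were on the deck. I have no other check that neither ring lifted slightly.

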